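# Clear the pile on the coffee table

## Robot

A 6-joint arm with a two-finger parallel gripper is mounted at the origin on the work surface. World frame = base frame: x ahead of the robot, y to its left, z up, the work surface at z = 0. Lengths are in m, angles in rad, forces in N, time in s.
With the tool pointing down it reaches from about 0.35 to 0.85 m from the base axis. Payload 8.1 kg.
Tool frame: the origin (TCP) lies between the finger pads; the fingertips stand tips_ahead ahead of it and the grasp point (between the pads) lies 8 mm behind it (tips_ahead is the distance from the TCP to the fingertips, in m); z points along the fingers, x is the direction in which the jaws open and shut, and the axes are right-handed (so a half turn about z gives the same grasp; the last joint's range is limited). The gripper opens to 93 mm and grips with 3 to 60 N. Pads are 15 mm wide; open, the fingers measure 128 mm over their backs; the gripper's body (75 mm by 188 mm) begins 65 mm behind the grasp point.
Start: joints at [1.081, 0.13, 1.488, -0, 1.523, -0.085], TCP at [0.236, 0.552, 0.23] pointing down, gripper open.
Joint ranges: [-2.96, 2.96], [-0.89, 2.26], [0.02, 2.5], [-1.34, 4.48], [0, 2.73], [-2.66, 2.66]. Speed limits (rad/s): [2.39, 2.39, 2.79, 3.14, 3.14, 3.14].

## Interface

Orientations are given as a rotation vector (axis times angle).
In Python, from plant import * gives the robot as it stands.
- The arm moves only by the tool play_rows, never from a script. Its argument "increments" is a list that holds one entry, the list of rows, each a list of 4 numbers: the shift along the tool's x, y, z in cm, then the turn about the tool's z in rad. A call has 1 to 5 rows; each row is the pose to reach, as a shift and turn from the pose measured when the call began, along the tool's axes at that moment; what a row does not reach only later rows make up. A row lasts 1/10 s, in which the tool goes at most 50 mm and 8.59 degrees, less where a joint would pass 70% of its speed; a pose out of reach is approached as far as the arm can. A call with a gripper value outside its range is refused whole. "jaw" is the finger opening in cm, from 0 to 9.3, set as the call begins (left out, the last holds). The fingers move at their own pace and stop on an object; "squeeze" is the grip in N (left out, the last holds). Time passes only in rows, so rows that repeat a pose let the fingers close. It gives the time, the measured TCP pose, the force and the opening at its end, in the units of the state.
- read_state(): the state, without advancing time (a new reading comes with each control period).
- read_camera(name): name is "scene" or "top" or "wrist"; returns (picture, depth): 420x560x3 uint8, blue, green, red; 420x560 float32, m along the optical axis (not along the pixel's ray), 0 where there is no reading.
- camera_params(name): a dict with "K" (3x3 intrinsics, pixels), "k1" (the pictures are not rectified: a ray, as slopes to the right and down, at radius r is drawn at 1 + k1 r^2 times it, then the intrinsics apply), "eye" and "orientation" of the camera in the world. Camera axes: x right, y up, looking along -z (the intrinsics and any distortion apply to the point x, -y, -z); pixel columns grow to the right and rows downward; lengths in m; the calibration is good to about 2 mm. A picture is of the moment at which its call begins: read the wrist's pose just before it. camera_params takes no time and is no camera call; for the wrist camera it gives the pose at the moment of the call.
- close_job(): hands the job in, once; it reports no verdict.
The state is a dict: "t": time; "q": joint angles; "dq": joint speeds; "joint_torque": joint torques, N m; "tool_pos": TCP position; "orientation": TCP orientation; "force": force on the tool from outside, world axes, zero at the start; "wrist_torque": the same for the moment, N m; "opening": finger opening in m.
Only numpy, scipy, OpenCV 4.12 (cv2) and the standard library are available. Lean on these libraries where they do the work, as an engineer would, in place of code of your own. Each camera call takes 0.05 s, during which the arm holds its last target.

## Task

Clear the pile on the coffee table from the top down, putting each thing in its own place, right side up, before the next: the box of cards flat in the short tray, the remote flat in the long narrow tray, the phone lengthwise and centred on the sloped phone stand, resting against its bottom lip, and last the wooden game box lined up on the cork mat with no part over the mat's edge. Leave the mug and the computer mouse where they stand, and let go of everything.

Things in the scene. Friction and masses are not known exactly. Their poses are not given: they have to be found in the camera images.
- card_box: Box of playing cards, pale card with a grey-blue panel and a pale diamond on top, 90 (x) x 64 (y) x 22 (z) mm, about 0.1 kg. Top of the pile, lying crosswise on the remote. Origin: centre of the underside; x along the 90 mm length, z up out of the panel side. Either way round is fine.
- remote: Grey TV remote with black round buttons on top, a plain bar 165 (x) x 44 (y) x 22 (z) mm, about 0.13 kg. Second from the top, lying across the phone under the card box. Origin: centre of the underside; x along the length, z up out of the button side. Either way round is fine.
- phone: Phone in a black rubber case, screen up, 140 (x) x 66 (y) x 13 (z) mm, about 0.2 kg. Third from the top, lying crosswise on the game box under the remote. Origin: centre of the underside; x along the length, z up out of the screen. Either end may point up on the stand.
- game_box: Closed pale wooden game box with a dark line around its sides and a dark round mark near each end of the top, 170 (x) x 68 (y) x 36 (z) mm, about 0.35 kg, lid does not move. Bottom of the pile, on the table. Origin: centre of the underside; x along the length, z up.
- card_tray: The short tray: fixed shallow dark wooden tray with grey felt inside, inside 108 (x) x 82 (y) mm, floor 4 mm and rim top 11 mm above the table, walls 5 mm. Takes the card box with about 9 mm to spare on each side, lengths along x. Origin: centre of the underside, on the table.
- remote_tray: The long narrow tray: fixed shallow dark wooden tray with grey felt inside, inside 186 (x) x 62 (y) mm, floor 4 mm and rim top 11 mm above the table, walls 5 mm. Takes the remote with about 9 mm to spare on each side, lengths along x. Origin: centre of the underside, on the table.
- stand_seat (a point): On the sloping face of the fixed aluminium phone stand, 52 mm above the table: where the centre of the phone's underside belongs when its end touches the lip. x up the slope (rises 0.38 rad, low end roughly towards the robot), y across, z out of the face. Face 50 mm wide, from x = -70 (lip, 10 mm proud) to +50 mm; phone overhangs it. Foot 120 x 50 x 8 mm, centred below.
- cork_mat: Fixed cork mat, 200 (x) x 96 (y) x 4 (z) mm, bare. The game box belongs on it, lengths along x. Origin: centre of the underside, on the table.
- mug: White mug, bystander, 76 mm across, 80 mm high, handle on its +y side; leave it alone. Origin: centre of the underside.
- mouse: Black computer mouse, bystander, 100 (x) x 58 (y) mm, 32 mm high, with a grey wheel; leave it alone. Origin: centre of the underside.

How it is judged:
By the outcome, as a careful person would: the job done as asked, in the order asked, and still so for the second after the job is handed in, with the robot touching nothing.
It also fails if it takes over 125 s, if anything falls off the work surface, if the arm or the gripper's body presses on something with over 40 N, if the wrist force passes 120 N, or if a joint passes its speed limit or range.

## Working session

There is one attempt and no reset: what is moved stays moved. The work goes in short steps, Python scripts to look and compute and a tool call to move; the robot and the scene stay as the last step left them, time stands still between calls to the robot, and variables do not carry over. Pictures are saved under pics/ and viewed, and the job is handed in when it is done.

Besides the shell and the picture viewer there is one more tool, called after ">>>" by a JSON object that holds its "fn" and its "kwargs". play_rows: Moves the arm, as the interface text tells. Its arguments: {"type":"object","properties":{"increments":{"type":"array"},"jaw":{"type":"number"},"squeeze":{"type":"number"}},"required":["increments"]}

```bash
ls; mkdir -p pics
python3 - <<'E'
from plant import *
import cv2
print(read_state())
for n in ("scene","top","wrist"):
    p=camera_params(n); print(n,p)
    im,d=read_camera(n); cv2.imwrite(f"pics/{n}0.png",im)
    import numpy as np; np.save(f"pics/{n}0.npy",d); print((d>0).mean())
E
```

```text
pics
{'t': 0.0, 'q': array([ 1.08060201e+00,  1.31182966e-01,  1.48927180e+00,  2.17167175e-05,
        1.52298686e+00, -8.53919752e-02]), 'dq': array([ 0.00080448,  0.00130831,  0.00051035, -0.00062418,  0.0034738 ,
        0.00012796]), 'joint_torque': array([-4.30839987e-05, -5.59845471e+01, -4.91755807e+01,  7.69118406e-02,
        3.53105902e-02, -1.93820692e-04]), 'tool_pos': array([0.23601225, 0.55103907, 0.22857851]), 'orientation': array([ 2.62193248e+00,  1.72905846e+00, -2.56769694e-03]), 'force': array([ 0.70780514,  0.08924045, -0.43337826]), 'wrist_torque': array([ 0.01902908, -0.00708623, -0.01040236]), 'opening': 0.0931000408008927}
scene {'K': array([[470.63919261,   0.        , 284.00936533],
       [  0.        , 470.63919261, 212.98723644],
       [  0.        ,   0.        ,   1.        ]]), 'k1': -0.04935978322637338, 'eye': array([1.05613708, 0.553672  , 0.85618171]), 'orientation': array([0.37252575, 0.85507535, 2.19047527])}
0.9958035714285715
top {'K': array([[495.64489389,   0.        , 271.23119836],
       [  0.        , 495.64489389, 206.53503704],
       [  0.        ,   0.        ,   1.        ]]), 'k1': -0.12941780926305257, 'eye': array([0.24503874, 0.03035866, 1.40740732]), 'orientation': array([ 0.18834956, -0.17374034, -1.47073622])}
0.9960204081632653
wrist {'K': array([[298.88538555,   0.        , 278.31875135],
       [  0.        , 298.88538555, 209.68351781],
       [  0.        ,   0.        ,   1.        ]]), 'k1': -0.020610988414727537, 'eye': array([0.16879027, 0.57856883, 0.38382805]), 'orientation': array([-0.24112787, -0.1562407 ,  1.15726754])}
0.9961011904761905
```

View pics/top0.png

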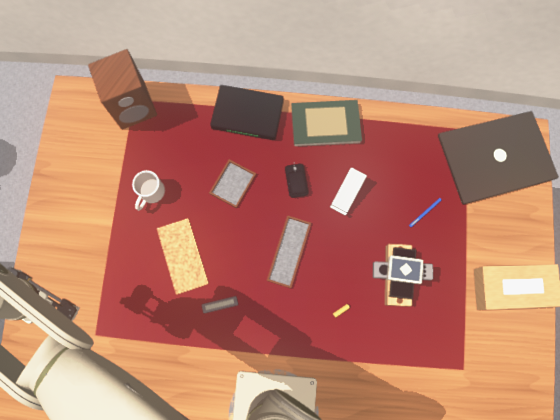

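View pics/scene0.png

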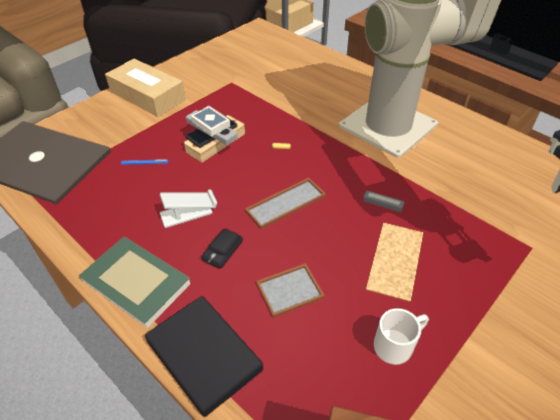

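View pics/wrist0.png

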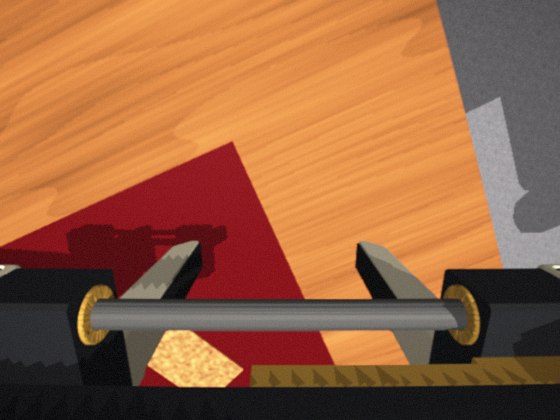

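```bash
cat > h.py <<'E'
import numpy as np, cv2
from scipy.spatial.transform import Rotation as R
def rays(p,uv):
    uv=np.asarray(uv,float).reshape(-1,2); K=p['K']
    s=np.c_[(uv[:,0]-K[0,2])/K[0,0],(uv[:,1]-K[1,2])/K[1,1]]
    u=s.copy()
    for _ in range(20):
        u=s/(1+p['k1']*(u**2).sum(1,keepdims=True))
    d=np.c_[u[:,0],-u[:,1],-np.ones(len(u))]
    return d@R.from_rotvec(p['orientation']).as_matrix().T
def onplane(p,uv,z):
    d=rays(p,uv); t=(z-p['eye'][2])/d[:,2]
    return p['eye']+d*t[:,None]
def cloud(p,d):
    h,w=d.shape
    uu,vv=np.meshgrid(np.arange(w),np.arange(h))
    r=rays(p,np.c_[uu.ravel(),vv.ravel()])
    return (p['eye']+r*d.reshape(-1,1)).reshape(h,w,3)
def project(p,X):
    c=(np.asarray(X,float).reshape(-1,3)-p['eye'])@R.from_rotvec(p['orientation']).as_matrix()
    u=np.c_[c[:,0],-c[:,1]]/(-c[:,2:]); u=u*(1+p['k1']*(u**2).sum(1,keepdims=True))
    return u@np.diag([p['K'][0,0],p['K'][1,1]])+p['K'][:2,2]
def rect(pts):
    (c,(w,h),a)=cv2.minAreaRect(np.asarray(pts,np.float32)[:,:2])
    b=cv2.boxPoints((c,(w,h),a)); e1=b[1]-b[0]; e2=b[2]-b[1]
    if np.linalg.norm(e1)<np.linalg.norm(e2): e1,e2=e2,e1
    yaw=np.arctan2(e1[1],e1[0]); yaw=(yaw+np.pi/2)%np.pi-np.pi/2
    return np.array(c),yaw,np.linalg.norm(e1),np.linalg.norm(e2)
def tcp(s):
    return s['tool_pos'],R.from_rotvec(s['orientation']).as_matrix()
E
python3 - <<'E'
from plant import *
from h import *
p=camera_params('top'); d=np.load('pics/top0.npy'); im=cv2.imread('pics/top0.png')
C=cloud(p,d)
for n,uv in dict(mat=(182,256),ct=(233,184),rt=(289,252),mug=(148,188),mouse=(297,180),stand=(349,190),pile=(405,270),table=(240,210),cloth2=(330,270)).items():
    print(n,C[uv[1],uv[0]].round(3))
cv2.imwrite('pics/pile.png',cv2.resize(im[215:325,330:470],None,fx=5,fy=5,interpolation=cv2.INTER_CUBIC))
im2=cv2.imread('pics/scene0.png')
cv2.imwrite('pics/pile2.png',cv2.resize(im2[90:180,160:270],None,fx=6,fy=6,interpolation=cv2.INTER_CUBIC))
E
```

```text
mat [0.409 0.299 0.007]
ct [0.634 0.177 0.008]
rt [ 0.449 -0.003  0.007]
mug [0.599 0.426 0.009]
mouse [ 0.654 -0.008  0.039]
stand [ 0.637 -0.158  0.045]
pile [ 0.416 -0.315  0.094]
table [0.56  0.149 0.001]
cloth2 [ 0.41  -0.124 -0.001]
```

View pics/pile.png

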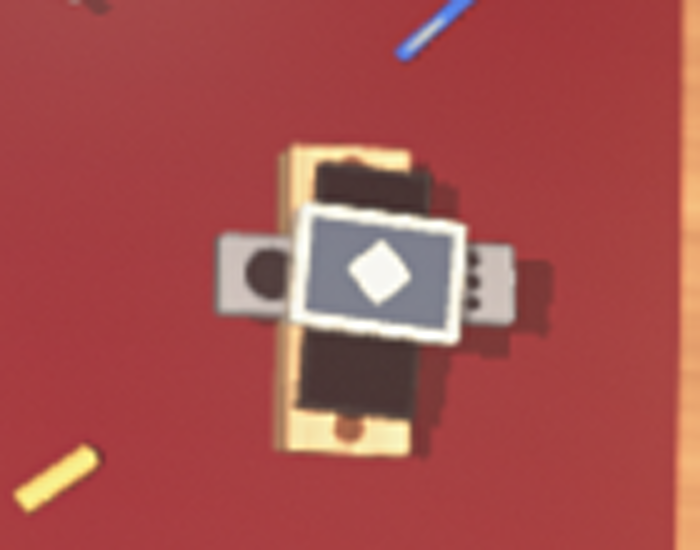

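View pics/pile2.png

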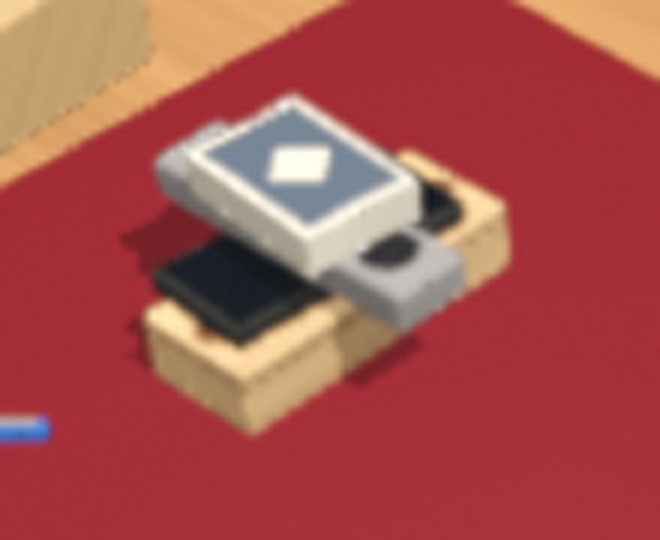

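Run:
```python
import plant
print([n for n in dir(plant) if not n.startswith('__')])
from plant import *
print(globals().get('tips_ahead'))
from h import *
for cam in('top','scene'):
    p=camera_params(cam); d=np.load(f'pics/{cam}0.npy'); im=cv2.imread(f'pics/{cam}0.png')
    C=cloud(p,d)
    b,g,r=[im[...,i].astype(int) for i in range(3)]
    red=(r>g*2)&(r>b*2)&(r>60)   # cloth
    def near(n,xy,h,rad,m,big=True):
        m=m&(np.hypot(C[...,0]-xy[0],C[...,1]-xy[1])<rad)
        m=m.astype(np.uint8)
        m=cv2.morphologyEx(m,cv2.MORPH_OPEN,np.ones((3,3)))
        cs,_=cv2.findContours(m,cv2.RETR_EXTERNAL,cv2.CHAIN_APPROX_NONE)
        c=max(cs,key=cv2.contourArea)[:,0,:]
        P=onplane(p,c,h); q=rect(P)
        print(cam,n,q[0].round(4),'yaw',round(float(q[1]),3),(np.array(q[2:])*1000).round(1),'zmed',np.median(C[...,2][m>0]).round(4))
    nr=~red
    near('card_tray 118x92',(.634,.177),.011,.09,nr&(C[...,2]>.002))
    near('rem_tray 196x72',(.449,-.003),.011,.12,nr&(C[...,2]>.002)) 
    near('mat 200x96',(.41,.30),.004,.13,nr&(r>150)&(C[...,2]<.03))
    near('card 90x64',(.416,-.315),.093,.08,nr&(C[...,2]>.082))
    near('mouse',(.654,-.008),.015,.07,nr)
    near('stand',(.637,-.158),.04,.12,nr&(r>140)&(abs(b-r)<60))
```

```text
['IKError', 'camera_params', 'close_job', 'read_camera', 'read_state', 'tips_ahead']
0.011Traceback (most recent call last):
  File "<stdin>", line 20, in <module>
  File "<stdin>", line 17, in near
  File "h.py", line 24, in rect
    (c,(w,h),a)=cv2.minAreaRect(np.asarray(pts,np.float32)[:,:2])
                ~~~~~~~~~~~~~~~^^^^^^^^^^^^^^^^^^^^^^^^^^^^^^^^^^
cv2.error: OpenCV(4.12.0) /io/opencv/modules/imgproc/src/convhull.cpp:143: error: (-215:Assertion failed) total >= 0 && (depth == CV_32F || depth == CV_32S) in function 'convexHull'
```

```bash
sed -i 's/cv2.minAreaRect(np.asarray(pts,np.float32)\[:,:2\])/cv2.minAreaRect(np.ascontiguousarray(np.asarray(pts)[:,:2],np.float32))/' h.py
cat > m.py <<'E'
from plant import *
from h import *
for cam in('top','scene'):
    p=camera_params(cam); d=np.load(f'pics/{cam}0.npy'); im=cv2.imread(f'pics/{cam}0.png')
    C=cloud(p,d)
    b,g,r=[im[...,i].astype(int) for i in range(3)]
    red=(r>g*2)&(r>b*2)&(r>50)   # cloth
    def near(n,xy,h,rad,m,big=True):
        m=m&(np.hypot(C[...,0]-xy[0],C[...,1]-xy[1])<rad)
        m=m.astype(np.uint8)
        m=cv2.morphologyEx(m,cv2.MORPH_OPEN,np.ones((3,3)))
        cs,_=cv2.findContours(m,cv2.RETR_EXTERNAL,cv2.CHAIN_APPROX_NONE)
        c=max(cs,key=cv2.contourArea)[:,0,:]
        P=onplane(p,c,h); q=rect(P)
        print(cam,n,q[0].round(4),'yaw',round(float(q[1]),3),(np.array(q[2:])*1000).round(1),'zmed',np.median(C[...,2][m>0]).round(4))
    nr=~red
    near('card_tray 118x92',(.634,.177),.011,.09,nr&(C[...,2]>.002))
    near('rem_tray 196x72',(.449,-.003),.011,.12,nr&(C[...,2]>.002)) 
    near('mat 200x96',(.41,.30),.004,.13,nr&(r>150)&(C[...,2]<.03))
    near('card 90x64',(.416,-.315),.093,.08,nr&(C[...,2]>.082))
    near('mouse',(.654,-.008),.015,.07,nr)
    near('stand',(.637,-.158),.04,.12,nr&(r>140)&(abs(b-r)<60))
E
python3 m.py
```

```text
top card_tray 118x92 [0.6253 0.1537] yaw -0.402 [119.4  37.9] zmed 0.0064
top rem_tray 196x72 [ 0.5041 -0.0412] yaw -0.239 [48.8 20.7] zmed 0.0061
top mat 200x96 [0.4117 0.3006] yaw 0.421 [204.2 100.1] zmed 0.0034
top card 90x64 [ 0.4185 -0.3159] yaw 1.53 [91.5 65.7] zmed 0.093
top mouse [ 0.6611 -0.0075] yaw 0.244 [101.1  59.4] zmed 0.0265
top stand [ 0.636 -0.157] yaw -0.407 [137.4  54.4] zmed 0.0447
scene card_tray 118x92 [0.6379 0.1808] yaw -0.394 [118.   96.8] zmed 0.0049
scene rem_tray 196x72 [ 0.4549 -0.0006] yaw -0.215 [197.6  78. ] zmed 0.0052
scene mat 200x96 [0.4119 0.2995] yaw 0.423 [205.4  99.6] zmed 0.003
scene card 90x64 [ 0.4247 -0.3092] yaw 1.524 [101.9  71.2] zmed 0.0913
scene mouse [ 0.6633 -0.0056] yaw 0.257 [103.7  60. ] zmed 0.0256
scene stand [ 0.6452 -0.1427] yaw -0.643 [134.2 118.5] zmed 0.028
```

```bash
sed -e "s/,nr&(C\[...,2\]>.002))/,nr|(C[...,2]>.005))/" m.py >m2.py; python3 m2.py | grep tray
python3 - <<'E'
import cv2
im=cv2.imread('pics/top0.png')
cv2.imwrite('pics/mid.png',cv2.resize(im[145:300,190:390],None,fx=3.8,fy=3.8,interpolation=cv2.INTER_CUBIC))
im=cv2.imread('pics/scene0.png')
cv2.imwrite('pics/stand0.png',cv2.resize(im[170:250,140:240],None,fx=6,fy=6,interpolation=cv2.INTER_CUBIC))
E
```

```text
top card_tray 118x92 [0.6361 0.18  ] yaw -0.408 [120.7  96.1] zmed 0.0053
top rem_tray 196x72 [ 0.4518 -0.0029] yaw -0.221 [197.3  73.7] zmed 0.0047
scene card_tray 118x92 [0.6382 0.1811] yaw -0.396 [119.9  97.4] zmed 0.0044
scene rem_tray 196x72 [ 0.4547 -0.0008] yaw -0.214 [199.5  79. ] zmed 0.0048
```

View pics/mid.png

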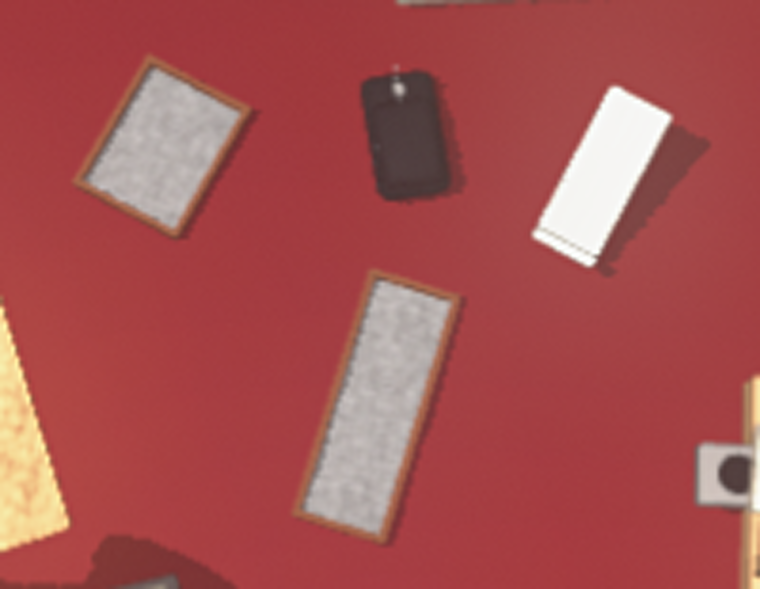

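View pics/stand0.png

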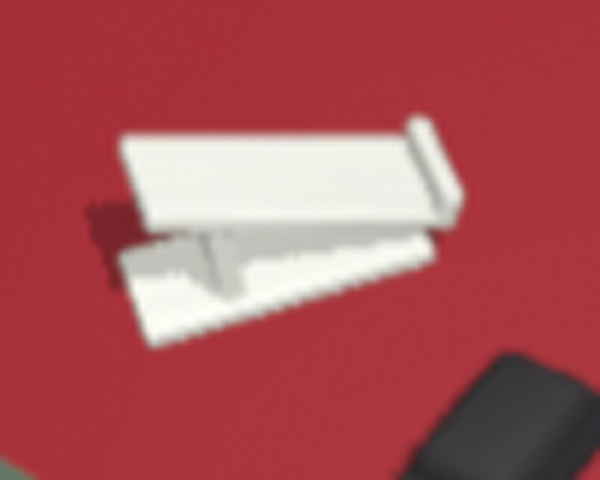

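```bash
cat > g.py <<'E'
import sys
from plant import *
from h import *
# usage: g.py x y z yaw [x y z yaw ...] -> tool-axis shift cm, turn rad from current pose
s=read_state(); p,M=tcp(s); yaw=np.arctan2(M[1,0],M[0,0])
print('t',round(s['t'],2),'pos',p.round(4),'yaw',round(yaw,3),'z',M[:,2].round(4),'open',round(s['opening'],4),'F',s['force'].round(1),'q',s['q'].round(2))
a=list(map(float,sys.argv[1:]))
for i in range(0,len(a),4):
    x,y,z,w=a[i:i+4]
    d=M.T@(np.array([x,y,z])-p)*100
    t=-(w-yaw); t=(t+np.pi)%(2*np.pi)-np.pi
    print([round(float(v),2) for v in d]+[round(float(t),3)], 'dist',round(float(np.linalg.norm(d)),1))
E
python3 g.py .38 .38 .23 .6  .5 .05 .23 .2  .4185 -.316 .23 -.04
```

```text
t 0.15 pos [0.2361 0.5511 0.2288] yaw 1.166 z [-7.0e-04 -1.3e-03 -1.0e+00] open 0.0933 F [ 0.  -0.4  0.1] q [ 1.08  0.13  1.49  0.    1.52 -0.09]
[-10.06, 19.97, -0.11, 0.566] dist 22.4
[-35.67, 44.0, -0.07, 0.966] dist 56.6
[-72.52, 50.92, -0.02, 1.206] dist 88.6
```

>>> {"fn": "play_rows", "kwargs": {"increments": [[[-2, 4, 0, 0.12], [-4, 8, 0, 0.24], [-6, 12, 0, 0.36], [-8, 16, 0, 0.48], [-10, 20, 0, 0.57]]], "jaw": 9.3}}

```text
t: 0.65
tool_pos: [0.3812, 0.3789, 0.2287]
orientation: [3.004, 0.915, -0.002]
force: [-0.5, 0.4, 0.1]
opening: 0.0925
```

```bash
python3 g.py  .48 .1 .23 .3  .48 -.1 .23 0.05 .4185 -.316 .23 -.04
```

```text
t 0.65 pos [0.3812 0.3789 0.2287] yaw 0.592 z [-9.0e-04 -1.5e-03 -1.0e+00] open 0.0925 F [-0.5  0.4  0.1] q [ 0.69 -0.04  1.66 -0.    1.52  0.1 ]
[-7.35, 28.66, -0.1, 0.292] dist 29.6
[-18.51, 45.26, -0.07, 0.542] dist 48.9
[-35.66, 59.76, -0.03, 0.632] dist 69.6
```

>>> {"fn": "play_rows", "kwargs": {"increments": [[[-1, 5, 0, 0.1], [-2, 10, 0, 0.15], [-3.5, 15, 0, 0.2], [-5, 20, 0, 0.25], [-6.5, 25, 0, 0.29]]]}}

```text
t: 1.15
tool_pos: [0.4637, 0.143, 0.2288]
orientation: [3.105, 0.469, -0.002]
force: [1.1, 0.1, -0.0]
opening: 0.093
```

```bash
python3 g.py  .48 -.1 .23 0.05 .4185 -.316 .23 -.04
```

```text
t 1.15 pos [0.4637 0.143  0.2288] yaw 0.3 z [-9.0e-04 -1.5e-03 -1.0e+00] open 0.093 F [ 1.1  0.1 -0. ] q [ 0.19 -0.18  1.8  -0.    1.53 -0.11]
[-5.62, 23.7, -0.08, 0.25] dist 24.4
[-17.87, 42.52, -0.05, 0.34] dist 46.1
```

>>> {"fn": "play_rows", "kwargs": {"increments": [[[-1.2, 4.8, 0, 0.1], [-2.4, 9.6, 0, 0.15], [-3.6, 14.4, 0, 0.2], [-4.8, 19.2, 0, 0.25], [-6, 24, 0, 0.25]]]}}

```text
t: 1.65
tool_pos: [0.4768, -0.106, 0.2291]
orientation: [3.139, 0.075, -0.001]
force: [2.1, -0.2, -0.7]
opening: 0.0929
```

```bash
python3 g.py .4185 -.316 .23 -.04
```

```text
t 1.65 pos [ 0.4768 -0.106   0.2291] yaw 0.048 z [-6.0e-04 -1.4e-03 -1.0e+00] open 0.0929 F [ 2.1 -0.2 -0.7] q [-0.32 -0.17  1.79 -0.    1.53 -0.37]
[-6.83, 20.69, -0.05, 0.088] dist 21.8
```

>>> {"fn": "play_rows", "kwargs": {"increments": [[[-1.4, 4.2, 0, 0.05], [-2.8, 8.4, 0, 0.09], [-4.2, 12.6, 0, 0.09], [-5.6, 16.8, 0, 0.09], [-6.8, 20.7, 0, 0.09]]]}}

```text
t: 2.15
tool_pos: [0.4177, -0.3179, 0.2293]
orientation: [3.14, -0.067, -0.001]
force: [1.6, 0.5, 0.3]
opening: 0.0929
```

```bash
cat > look.py <<'E'
import sys
from plant import *
from h import *
import pickle
n=sys.argv[1]; cam=sys.argv[2] if len(sys.argv)>2 else 'wrist'
p=camera_params(cam); im,d=read_camera(cam)
cv2.imwrite(f'pics/{n}.png',im); pickle.dump((p,im,d),open(f'pics/{n}.pkl','wb'))
E
python3 look.py w1; python3 g.py .4185 -.316 .23 -.04
```

```text
t 2.2 pos [ 0.4159 -0.3228  0.2291] yaw -0.045 z [-0.0021 -0.0045 -1.    ] open 0.0928 F [-3.8 -1.2  0.2] q [-0.75 -0.07  1.69 -0.    1.52 -0.71]
[0.23, -0.69, -0.09, -0.005] dist 0.7
```

View pics/w1.png

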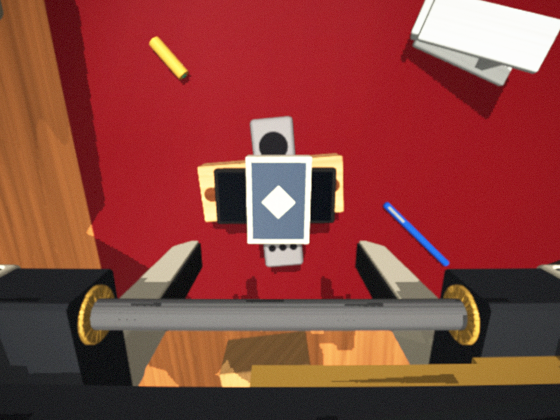

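```bash
python3 look.py w2
cat > mp.py <<'E'
import sys,pickle
from h import *
p,im,d=pickle.load(open(f'pics/{sys.argv[1]}.pkl','rb'))
C=cloud(p,d)
def comp(n,m,h,k=3):
    m=cv2.morphologyEx(m.astype(np.uint8),cv2.MORPH_OPEN,np.ones((k,k)))
    cs,_=cv2.findContours(m,cv2.RETR_EXTERNAL,cv2.CHAIN_APPROX_NONE)
    c=max(cs,key=cv2.contourArea)[:,0,:]
    q=rect(onplane(p,c,h))
    print(n,q[0].round(4),'yaw',round(float(q[1]),3),(np.array(q[2:])*1000).round(1),'z',np.median(C[...,2][m>0]).round(4))
E
cat > a.py <<'E'
exec(open('mp.py').read())
b,g,r=[im[...,i].astype(int) for i in range(3)]
nr=~((r>g*2)&(r>b*2)&(r>40))
z=C[...,2]; roi=np.zeros(z.shape,bool); roi[90:275,190:355]=1
comp('card',roi&(z>.082)&(z<.11),.093)
comp('remote',roi&(z>.06)&(z<.082)&nr&(abs(r-b)<40),.071)
comp('box',roi&(z>.02)&(z<.11)&nr&((r-b)>40),.036)
comp('phone',roi&(z>.042)&(z<.06)&(r<70),.049)
E
python3 a.py w2;python3 g.py .4185 -.316 .23 -.04
python3 - <<'E'
import cv2
im=cv2.imread('pics/w2.png')
cv2.imwrite('pics/w2z.png',cv2.resize(im[100:280,180:360],None,fx=3.3,fy=3.3,interpolation=cv2.INTER_CUBIC))
E
```

```text
card [ 0.4185 -0.318 ] yaw 1.522 [90.2 63.8] z 0.0932
remote [ 0.4149 -0.255 ] yaw -0.032 [43.4 37.5] z 0.071
box [ 0.3542 -0.3182] yaw -1.54 [68.7 57. ] z 0.036
phone [ 0.363  -0.3214] yaw 1.517 [62.3 34. ] z 0.0492
t 2.25 pos [ 0.4168 -0.3201  0.229 ] yaw -0.047 z [-0.0017 -0.0025 -1.    ] open 0.0929 F [0.1 1.6 0.4] q [-0.75 -0.07  1.7  -0.    1.52 -0.7 ]
[0.15, -0.42, -0.1, -0.007] dist 0.5
```

View pics/w2z.png

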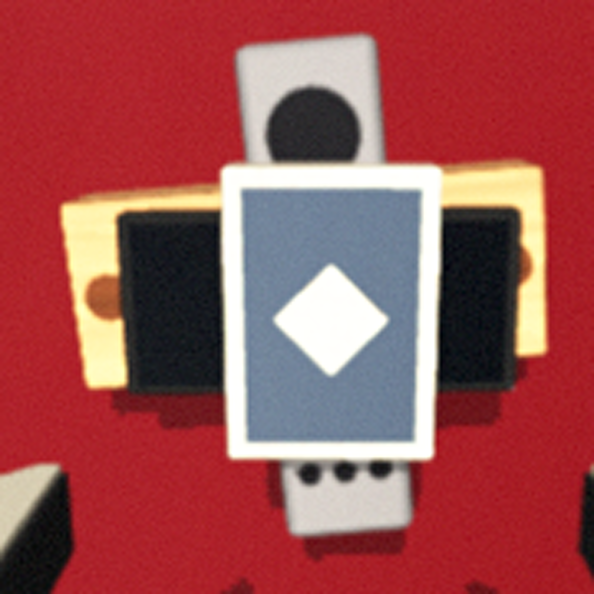

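>>> {"fn": "play_rows", "kwargs": {"increments": [[[0.1, -0.2, 4, 0], [0.1, -0.2, 8, 0], [0.1, -0.2, 11, 0], [0.1, -0.2, 12, 0]]]}}

```text
t: 2.65
tool_pos: [0.4158, -0.3159, 0.1049]
orientation: [-3.139, 0.073, 0.01]
force: [-0.8, -0.0, 0.0]
opening: 0.0927
```

```bash
python3 g.py .4185 -.318 .093 -.049
```

```text
t 2.65 pos [ 0.4158 -0.3159  0.1049] yaw -0.047 z [-0.0066  0.0022 -1.    ] open 0.0927 F [-0.8 -0.   0. ] q [-0.75  0.02  1.83 -0.    1.29 -0.7 ]
[0.29, 0.2, 1.18, 0.002] dist 1.2
```

>>> {"fn": "play_rows", "kwargs": {"increments": [[[0.3, 0.2, 0.6, 0], [0.3, 0.2, 1.2, 0], [0.3, 0.2, 1.2, 0]]]}}

```text
t: 2.95
tool_pos: [0.4191, -0.3182, 0.0933]
orientation: [-3.139, 0.073, 0.009]
force: [-0.4, 0.3, 0.5]
opening: 0.0929
```

>>> {"fn": "play_rows", "kwargs": {"increments": [[[0, 0, 0, 0], [0, 0, 0, 0], [0, 0, 0, 0], [0, 0, 0, 0], [0, 0, 0, 0]]], "jaw": 5.5, "squeeze": 15}}

```text
t: 3.45
tool_pos: [0.4192, -0.3184, 0.0938]
orientation: [-3.14, 0.073, 0.009]
force: [-0.2, -0.1, 2.3]
opening: 0.0638
```

```bash
python3 g.py .4185 -.318 .18 -.049
```

```text
t 3.45 pos [ 0.4192 -0.3184  0.0938] yaw -0.046 z [-0.0057  0.0013 -1.    ] open 0.0638 F [-0.2 -0.1  2.3] q [-0.74  0.05  1.83 -0.    1.27 -0.7 ]
[-0.12, -0.04, -8.62, 0.003] dist 8.6
```

>>> {"fn": "play_rows", "kwargs": {"increments": [[[0, 0, -1, 0], [0, 0, -3, 0], [0, 0, -6, 0], [0, 0, -9, 0], [0, 0, -11, 0]]]}}

```text
t: 3.95
tool_pos: [0.4204, -0.319, 0.2069]
orientation: [3.14, -0.073, -0.006]
force: [-0.2, 0.2, -1.6]
opening: 0.0638
```

```bash
python3 g.py .55 -.15 .2 .5  .6365 .1805 .18 1.168
```

```text
t 3.95 pos [ 0.4204 -0.319   0.2069] yaw -0.046 z [-3.7e-03 -5.0e-04 -1.0e+00] open 0.0638 F [-0.2  0.2 -1.6] q [-0.74 -0.05  1.72 -0.    1.48 -0.7 ]
[12.17, -17.48, 0.63, -0.546] dist 21.3
[19.28, -50.9, 2.58, -1.214] dist 54.5
```

>>> {"fn": "play_rows", "kwargs": {"increments": [[[2, -3.5, 0, -0.12], [4, -7.5, 0, -0.24], [6.5, -11.5, 0, -0.36], [9, -15.5, 0, -0.48], [11, -20, 0, -0.6]]]}}

```text
t: 4.45
tool_pos: [0.5405, -0.123, 0.2071]
orientation: [3.02, 0.865, -0.005]
force: [-0.5, -1.2, -1.8]
opening: 0.0638
```

```bash
python3 g.py .6365 .1805 .17 1.168
```

```text
t 4.45 pos [ 0.5405 -0.123   0.2071] yaw 0.558 z [-2.8e-03 -9.0e-04 -1.0e+00] open 0.0638 F [-0.5 -1.2 -1.8] q [-0.32  0.02  1.64 -0.    1.48 -0.87]
[24.21, -20.66, 3.66, -0.61] dist 32.0
```

>>> {"fn": "play_rows", "kwargs": {"increments": [[[3.5, -3, 0, -0.13], [7, -6, 0, -0.26], [10.5, -9, 0, -0.39], [14, -12, 0, -0.52], [17.5, -15, 0, -0.61]]]}}

```text
t: 4.95
tool_pos: [0.6099, 0.0989, 0.2074]
orientation: [-2.616, -1.739, 0.004]
force: [0.3, 0.1, -0.9]
opening: 0.0642
```

```bash
python3 g.py .6365 .1805 .15 1.168
```

```text
t 4.95 pos [0.6099 0.0989 0.2074] yaw 1.173 z [-2.4e-03 -9.0e-04 -1.0e+00] open 0.0642 F [ 0.3  0.1 -0.9] q [ 0.08  0.19  1.46 -0.    1.49 -1.09]
[8.56, -0.69, 5.73, 0.005] dist 10.3
```

>>> {"fn": "play_rows", "kwargs": {"increments": [[[2.5, -0.2, 0, 0], [5, -0.4, 1, 0], [7.5, -0.6, 3, 0], [8.6, -0.7, 5, 0], [8.6, -0.7, 5.7, 0]]]}}

```text
t: 5.45
tool_pos: [0.6352, 0.1822, 0.1477]
orientation: [-2.613, -1.74, 0.009]
force: [-1.8, -0.6, -2.1]
opening: 0.0638
```

```bash
python3 look.py w3; python3 g.py .6365 .1805 .15 1.168
```

```text
t 5.5 pos [0.6349 0.1811 0.1474] yaw 1.174 z [-0.0069 -0.0019 -1.    ] open 0.0637 F [-0.7 -0.8 -1.8] q [ 0.2   0.35  1.39 -0.    1.41 -0.97]
[0.01, 0.17, -0.27, 0.006] dist 0.3
```

View pics/w3.png

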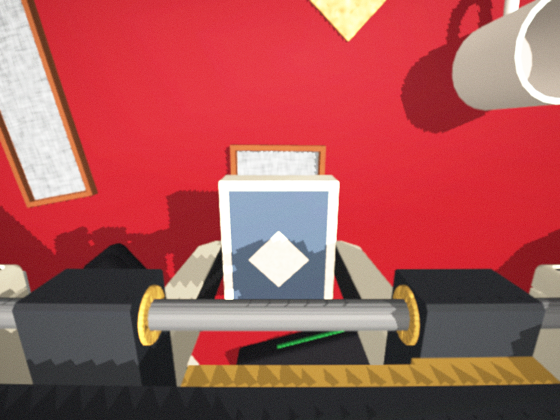

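Run:
```python
from h import *
import pickle
p,im,d=pickle.load(open('pics/w3.pkl','rb'))
a=onplane(p,[(230,147),(326,147)],.011); print(a.round(4)); m=a.mean(0)
e=a[1]-a[0]; print(np.linalg.norm(e[:2]),np.arctan2(e[1],e[0])); 
# predicted far edge centre from tray estimate
u=np.array([np.cos(-.403),np.sin(-.403)]); print('est centre',m[:2]+u*.059)
c=onplane(p,[(219,177),(339,177)],.1474); print(c.round(4),np.linalg.norm(c[1]-c[0])); C=cloud(p,d); print(C[190,280],C[250,280])
```

```text
[[0.5661 0.1585 0.011 ]
 [0.6018 0.2435 0.011 ]]
0.09216989241998524 1.1738039840531291
est centre [0.63823446 0.17788495]
[[0.579  0.1702 0.1474]
 [0.6034 0.2284 0.1474]] 0.06305732281128106
[0.59773277 0.19714626 0.148036  ] [0.62934656 0.18393964 0.14779435]
```

```bash
python3 g.py .6385 .179 .045 1.17 .6385 .179 .027 1.17
```

```text
t 5.5 pos [0.6349 0.1811 0.1474] yaw 1.174 z [-0.0069 -0.0019 -1.    ] open 0.0637 F [-0.7 -0.8 -1.8] q [ 0.2   0.35  1.39 -0.    1.41 -0.97]
[-0.01, 0.47, 10.23, 0.004] dist 10.2
[0.0, 0.48, 12.03, 0.004] dist 12.0
```

>>> {"fn": "play_rows", "kwargs": {"increments": [[[0, 0.3, 3, 0], [0, 0.5, 6, 0], [0, 0.5, 9, 0], [0, 0.5, 10.2, 0], [0, 0.5, 10.2, 0]]]}}

```text
t: 6.0
tool_pos: [0.6375, 0.1778, 0.0439]
orientation: [-2.613, -1.737, 0.016]
force: [0.7, 0.4, -1.5]
opening: 0.0637
```

```bash
python3 g.py .6385 .179 .027 1.17
```

```text
t 6.0 pos [0.6375 0.1778 0.0439] yaw 1.174 z [-0.0103 -0.0027 -0.9999] open 0.0637 F [ 0.7  0.4 -1.5] q [ 0.19  0.45  1.45 -0.    1.25 -0.98]
[0.16, 0.06, 1.69, 0.004] dist 1.7
```

>>> {"fn": "play_rows", "kwargs": {"increments": [[[0.15, 0, 0.5, 0], [0.15, 0, 1, 0], [0.15, 0, 1.4, 0], [0.15, 0, 1.7, 0], [0.15, 0, 1.7, 0]]]}}

```text
t: 6.5
tool_pos: [0.6381, 0.1792, 0.0271]
orientation: [-2.613, -1.738, 0.015]
force: [0.4, 0.2, -0.1]
opening: 0.0638
```

>>> {"fn": "play_rows", "kwargs": {"increments": [[[0, 0, 0.05, 0], [0, 0, 0.05, 0], [0, 0, 0.05, 0], [0, 0, 0, 0]]], "jaw": 9}}

```text
t: 6.9
tool_pos: [0.6381, 0.1792, 0.0272]
orientation: [-2.613, -1.738, 0.015]
force: [0.2, -0.0, -0.1]
opening: 0.0884
```

>>> {"fn": "play_rows", "kwargs": {"increments": [[[0, 0, -3, 0], [0, 0, -7, 0], [0, 0, -11, 0], [0, 0, -15, 0], [0, 0, -19, 0]]]}}

```text
t: 7.4
tool_pos: [0.6398, 0.1797, 0.219]
orientation: [-2.613, -1.738, 0.015]
force: [0.6, -0.4, 0.5]
opening: 0.0897
```

```bash
python3 look.py w4;python3 g.py .56 -.05 .23 .6 .415 -.318 .2 -.05
cat > b.py <<'E'
exec(open('mp.py').read())
b,g,r=[im[...,i].astype(int) for i in range(3)]
z=C[...,2]; roi=np.hypot(C[...,0]-.637,C[...,1]-.18)<.09
comp('card',roi&(z>.018)&(z<.035),.026)
comp('tray',roi&~((r>g*2)&(r>b*2)&(b<60)&(r>110))&(z<.1),.011)
E
python3 b.py w4
```

```text
t 7.45 pos [0.6429 0.1804 0.228 ] yaw 1.174 z [ 1.e-03 -5.e-04 -1.e+00] open 0.0898 F [0.2 0.2 6. ] q [ 0.2   0.31  1.28 -0.    1.55 -0.98]
[-24.45, 1.27, -0.2, 0.574] dist 24.5
[-54.77, -1.74, 2.8, 1.224] dist 54.9
card [0.6365 0.1782] yaw -0.399 [89.3 63.8] z 0.0262
tray [0.6224 0.1839] yaw -0.396 [148.3 114.7] z 0.0115
```

View pics/w4.png

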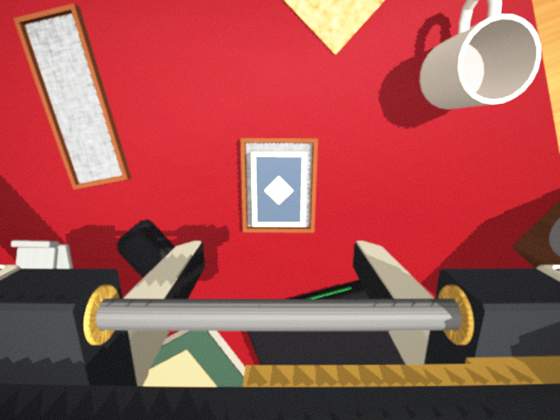

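>>> {"fn": "play_rows", "kwargs": {"increments": [[[-4.8, 0, 0, 0.13], [-9.6, 0, 0, 0.26], [-14.4, 0, 0, 0.39], [-19.2, 0.5, 0, 0.52], [-24, 1, 0, 0.6]]]}}

```text
t: 7.95
tool_pos: [0.5584, -0.0463, 0.2282]
orientation: [3.014, 0.882, 0.002]
force: [0.6, -0.1, -0.5]
opening: 0.0898
```

```bash
python3 g.py .415 -.318 .2 -.05
```

```text
t 7.95 pos [ 0.5584 -0.0463  0.2282] yaw 0.569 z [ 1.7e-03 -7.0e-04 -1.0e+00] open 0.0898 F [ 0.6 -0.1 -0.5] q [-0.17  0.02  1.6  -0.    1.51 -0.74]
[-26.73, 15.16, 2.81, 0.619] dist 30.9
```

>>> {"fn": "play_rows", "kwargs": {"increments": [[[-4, 2.3, 0, 0.13], [-8, 4.6, 0, 0.26], [-12, 6.9, 0, 0.39], [-16, 9.2, 0, 0.52], [-20, 11.5, 0, 0.62]]]}}

```text
t: 8.45
tool_pos: [0.4508, -0.2524, 0.2283]
orientation: [3.139, -0.088, 0.004]
force: [0.4, -0.3, 0.0]
opening: 0.0898
```

>>> {"fn": "play_rows", "kwargs": {"increments": [[[-3.5, 5.3, 0.8, 0], [-3.5, 5.3, 2, 0], [-3.5, 5.3, 2, 0], [-3.5, 5.3, 2, 0]]]}}

```text
t: 8.85
tool_pos: [0.4128, -0.3032, 0.2082]
orientation: [3.14, -0.09, 0.004]
force: [-0.0, 0.4, 0.8]
opening: 0.0901
```

```bash
python3 look.py w5;python3 g.py .415 -.318 .2 -.05;  cat > c.py <<'E'
exec(open('mp.py').read())
b,g,r=[im[...,i].astype(int) for i in range(3)]
nr=~((r>g*2)&(r>b*2)&(r>40))
z=C[...,2]; roi=np.hypot(C[...,0]-.417,C[...,1]+.318)<.12
comp('remote',roi&(z>.06)&(z<.085)&nr,.071)
comp('box',roi&(z>.02)&(z<.11)&nr&((r-b)>40),.036)
comp('phone',roi&(z>.042)&(z<.06)&(r<70),.049)
E
python3 c.py w5
```

```text
t 8.9 pos [ 0.4134 -0.3028  0.2086] yaw -0.056 z [ 2.8e-03 -9.0e-04 -1.0e+00] open 0.0901 F [ 0.4 -0.6  0.4] q [-0.73 -0.1   1.76  0.    1.48 -0.68]
[0.24, 1.51, 0.87, -0.006] dist 1.8
remote [ 0.418  -0.3177] yaw -1.525 [163.5  43.4] z 0.071
box [ 0.3595 -0.3127] yaw 0.033 [67.7 59.8] z 0.036
phone [ 0.371 -0.321] yaw 1.514 [62.9 49.9] z 0.0493
```

View pics/w5.png

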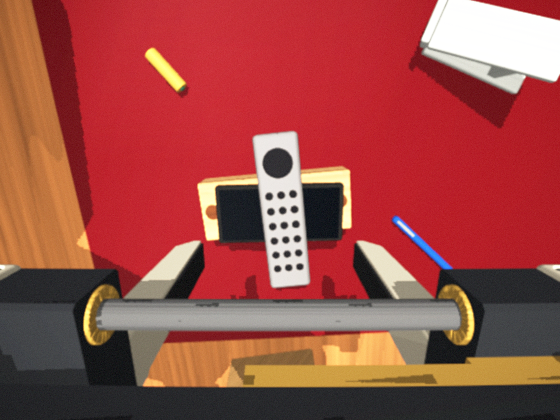

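```bash
python3 g.py .418 -.3177 .085 .046 .418 -.3177 .0712 .046
```

```text
t 8.9 pos [ 0.4134 -0.3028  0.2086] yaw -0.056 z [ 2.8e-03 -9.0e-04 -1.0e+00] open 0.0901 F [ 0.4 -0.6  0.4] q [-0.73 -0.1   1.76  0.    1.48 -0.68]
[0.5, 1.45, 12.37, -0.102] dist 12.5
[0.5, 1.45, 13.75, -0.102] dist 13.8
```

>>> {"fn": "play_rows", "kwargs": {"increments": [[[0.5, 1.4, 3, -0.1], [0.5, 1.4, 7, -0.1], [0.5, 1.4, 11, -0.1], [0.5, 1.4, 12.4, -0.1], [0.5, 1.4, 12.4, -0.1]]]}}

```text
t: 9.4
tool_pos: [0.4175, -0.3152, 0.0829]
orientation: [-3.139, -0.072, 0.0]
force: [-0.1, 0.2, -0.3]
opening: 0.0902
```

```bash
python3 g.py .418 -.3177 .0712 .046
```

```text
t 9.4 pos [ 0.4175 -0.3152  0.0829] yaw 0.046 z [-1.0e-04  2.1e-03 -1.0e+00] open 0.0902 F [-0.1  0.2 -0.3] q [-0.75  0.05  1.85  0.    1.24 -0.79]
[0.04, 0.25, 1.17, -0.0] dist 1.2
```

>>> {"fn": "play_rows", "kwargs": {"increments": [[[0, 0.2, 0.6, 0], [0, 0.2, 1.2, 0], [0, 0.2, 1.2, 0]]]}}

```text
t: 9.7
tool_pos: [0.4181, -0.3175, 0.0716]
orientation: [-3.139, -0.072, -0.001]
force: [-0.3, -0.1, 0.5]
opening: 0.0901
```

>>> {"fn": "play_rows", "kwargs": {"increments": [[[0, 0, 0, 0], [0, 0, 0, 0], [0, 0, 0, 0], [0, 0, 0, 0], [0, 0, 0, 0]]], "jaw": 3.5, "squeeze": 18}}

```text
t: 10.2
tool_pos: [0.4181, -0.3176, 0.0717]
orientation: [-3.14, -0.072, -0.001]
force: [0.1, 0.1, -0.6]
opening: 0.0547
```

```bash
python3 g.py .418 -.3177 .17 .046
```

```text
t 10.2 pos [ 0.4181 -0.3176  0.0717] yaw 0.046 z [ 9.0e-04  1.2e-03 -1.0e+00] open 0.0547 F [ 0.1  0.1 -0.6] q [-0.75  0.07  1.86  0.    1.22 -0.79]
[-0.01, 0.0, -9.83, -0.0] dist 9.8
```

Still closing; wait more.

>>> {"fn": "play_rows", "kwargs": {"increments": [[[0, 0, 0, 0], [0, 0, 0, 0], [0, 0, 0, 0]]]}}

```text
t: 10.5
tool_pos: [0.4181, -0.3175, 0.0717]
orientation: [-3.139, -0.072, -0.001]
force: [-0.4, 0.9, 0.3]
opening: 0.0436
```

>>> {"fn": "play_rows", "kwargs": {"increments": [[[0, 0, -1, 0], [0, 0, -3, 0], [0, 0, -6, 0], [0, 0, -9, 0], [0, 0, -11, 0]]]}}

```text
t: 11.0
tool_pos: [0.4186, -0.3182, 0.1847]
orientation: [3.14, 0.072, 0.004]
force: [0.1, -0.8, -1.2]
opening: 0.044
```

```bash
python3 look.py w6; python3 g.py .48 -.2 .17 .6 .453 -.002 .12 1.353
python3 - <<'E'
from h import *
import pickle
# remote tray from w4
p,im,d=pickle.load(open('pics/w4.pkl','rb')); C=cloud(p,d)
b,g,r=[im[...,i].astype(int) for i in range(3)]
m=(np.hypot(C[...,0]-.45,C[...,1])<.13)&(C[...,2]<.03)&(g>90)
m=cv2.morphologyEx(m.astype(np.uint8),cv2.MORPH_OPEN,np.ones((3,3)))
cs,_=cv2.findContours(m,cv2.RETR_EXTERNAL,cv2.CHAIN_APPROX_NONE)
c=max(cs,key=cv2.contourArea)[:,0,:]; print(rect(onplane(p,c,.006)))
E
```

```text
t 11.05 pos [ 0.4198 -0.3192  0.188 ] yaw 0.046 z [ 0.006  -0.0035 -1.    ] open 0.0436 F [ 1.1 -0.6  1.7] q [-0.75 -0.05  1.75  0.    1.44 -0.79]
[6.55, -11.64, 1.8, -0.554] dist 13.5
[4.74, -31.56, 6.71, -1.307] dist 32.6
(array([ 0.44966966, -0.00736839]), np.float32(-0.21731305), np.float32(0.19866748), np.float32(0.073453575))
```

View pics/w6.png

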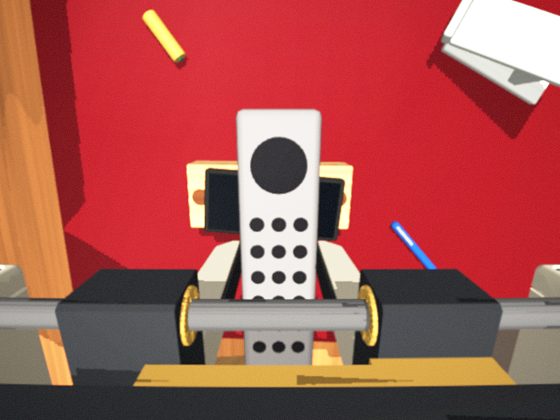

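>>> {"fn": "play_rows", "kwargs": {"increments": [[[1, -3, 0, -0.13], [2.5, -6, 0, -0.26], [4, -9, 0, -0.39], [5.5, -12, 0, -0.52], [6, -16, 0, -0.65]]]}}

```text
t: 11.55
tool_pos: [0.473, -0.1558, 0.1875]
orientation: [2.946, 1.076, 0.007]
force: [0.7, 1.0, -1.2]
opening: 0.0441
```

```bash
python3 g.py .453 -.003 .13 1.353
```

```text
t 11.55 pos [ 0.473  -0.1558  0.1875] yaw 0.701 z [ 0.0062 -0.0036 -1.    ] open 0.0441 F [ 0.7  1.  -1.2] q [-0.42 -0.13  1.83 -0.    1.44 -1.12]
[8.31, -13.01, 5.68, -0.652] dist 16.4
```

>>> {"fn": "play_rows", "kwargs": {"increments": [[[1.7, -2.6, 0, -0.13], [3.4, -5.2, 0, -0.26], [5.1, -7.8, 0, -0.39], [6.8, -10.4, 1, -0.52], [8.3, -13, 3, -0.65]]]}}

```text
t: 12.05
tool_pos: [0.4536, -0.0018, 0.1579]
orientation: [2.44, 1.965, 0.008]
force: [0.2, 0.8, -1.9]
opening: 0.0441
```

>>> {"fn": "play_rows", "kwargs": {"increments": [[[0, 0, 1, 0], [0, 0, 2.5, 0], [0, 0, 2.5, 0]]]}}

```text
t: 12.35
tool_pos: [0.4523, -0.002, 0.1306]
orientation: [2.443, 1.965, 0.003]
force: [-0.4, 0.3, -1.6]
opening: 0.0432
```

```bash
python3 look.py w7; python3 g.py .453 -.003 .13 1.353
```

```text
t 12.4 pos [ 0.453  -0.0022  0.1319] yaw 1.355 z [ 0.0071 -0.0038 -1.    ] open 0.0439 F [-0.3  0.2 -1.2] q [-0.12 -0.22  2.01 -0.    1.34 -1.47]
[-0.07, 0.02, 0.19, 0.002] dist 0.2
```

View pics/w7.png

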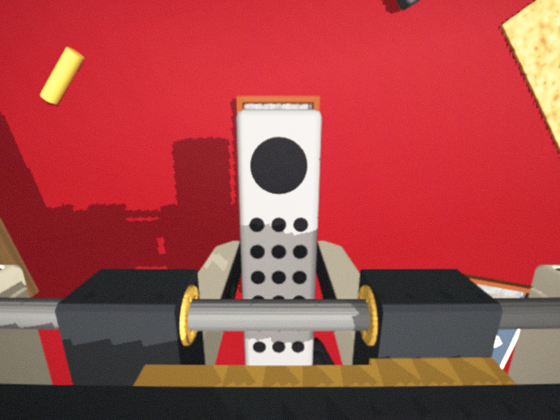

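Run:
```python
from h import *
import pickle
p,im,d=pickle.load(open('pics/w7.pkl','rb')); C=cloud(p,d)
a=onplane(p,[(236,97),(320,97)],.011); m=a.mean(0); e=a[1]-a[0]
y=np.arctan2(e[1],e[0]); print(np.linalg.norm(e),y)
u=np.array([np.cos(y-np.pi/2),np.sin(y-np.pi/2)]); print('est tray centre',m[:2]+u*.098)
for v in (125,180,225,260): print(v,C[v,280].round(4))
c=onplane(p,[(238,111),(320,111)],.1319); print(np.linalg.norm(c[1]-c[0]),'remote centre',c.mean(0)[:2]+u*.0825)
```

```text
0.07259504918715257 1.3533636706441676
est tray centre [ 0.45270481 -0.00470724]
125 [0.38   0.0129 0.128 ]
180 [0.4072 0.0069 0.1299]
225 [0.4316 0.0015 0.1301]
260 [ 0.4523 -0.003   0.1295]
0.040087105782946504 remote centre [ 0.45399235 -0.00402049]
```

>>> {"fn": "play_rows", "kwargs": {"increments": [[[-0.1, 0, 3, 0], [-0.1, 0, 6, 0], [-0.1, 0, 8.3, 0], [-0.1, 0, 8.8, 0], [-0.1, 0, 8.8, 0]]]}}

```text
t: 12.9
tool_pos: [0.4532, -0.004, 0.044]
orientation: [2.444, 1.963, 0.004]
force: [0.5, 0.4, -1.0]
opening: 0.0438
```

```bash
python3 g.py .452 -.0035 .0267 1.353
```

```text
t 12.9 pos [ 0.4532 -0.004   0.044 ] yaw 1.354 z [ 0.006  -0.0037 -1.    ] open 0.0438 F [ 0.5  0.4 -1. ] q [-0.12 -0.1   2.07 -0.    1.16 -1.47]
[0.02, -0.14, 1.73, 0.001] dist 1.7
```

>>> {"fn": "play_rows", "kwargs": {"increments": [[[0, -0.1, 0.5, 0], [0, -0.1, 1, 0], [0, -0.1, 1.4, 0], [0, -0.1, 1.7, 0], [0, -0.1, 1.7, 0]]]}}

```text
t: 13.4
tool_pos: [0.4525, -0.0038, 0.0269]
orientation: [2.444, 1.963, 0.004]
force: [0.0, 0.6, -1.1]
opening: 0.0437
```

>>> {"fn": "play_rows", "kwargs": {"increments": [[[0, 0, 0.05, 0], [0, 0, 0.05, 0], [0, 0, 0, 0], [0, 0, 0, 0], [0, 0, 0, 0]]], "jaw": 9.0}}

```text
t: 13.9
tool_pos: [0.4525, -0.0038, 0.027]
orientation: [2.444, 1.963, 0.004]
force: [0.5, -0.5, -0.6]
opening: 0.079
```

>>> {"fn": "play_rows", "kwargs": {"increments": [[[0, 0, -2, 0], [0, 0, -6, 0], [0, 0, -11, 0], [0, 0, -15, 0], [0, 0, -19, 0]]]}}

```text
t: 14.4
tool_pos: [0.4512, -0.0031, 0.2191]
orientation: [2.443, 1.963, 0.005]
force: [0.1, -0.0, -0.4]
opening: 0.0902
```

```bash
python3 look.py w8; python3 g.py .5 -.15 .22 .7 .42 -.318 .2 0.05
cat > b2.py <<'E'
exec(open('mp.py').read())
z=C[...,2]; roi=np.hypot(C[...,0]-.453,C[...,1]+.003)<.1
comp('remote',roi&(z>.018)&(z<.035),.026)
E
python3 b2.py w8
```

```text
t 14.45 pos [ 0.4543 -0.0034  0.2266] yaw 1.354 z [ 0.0167 -0.005  -0.9998] open 0.0896 F [1.7 0.1 5.9] q [-0.12 -0.29  1.89 -0.    1.52 -1.47]
[-13.33, 7.61, 0.81, 0.654] dist 15.4
[-31.46, 3.38, 2.76, 1.304] dist 31.8
remote [ 0.4516 -0.0055] yaw -0.219 [163.2  43.5] z 0.026
```

View pics/w8.png

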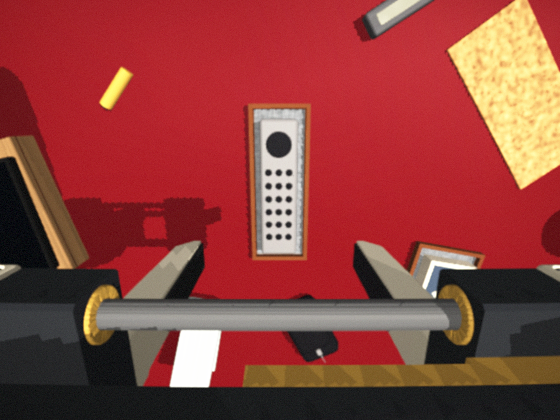

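```bash
python3 g.py .68 -.175 .24 1.164
```

```text
t 14.45 pos [ 0.4543 -0.0034  0.2266] yaw 1.354 z [ 0.0167 -0.005  -0.9998] open 0.0896 F [1.7 0.1 5.9] q [-0.12 -0.29  1.89 -0.    1.52 -1.47]
[-11.9, 25.76, -0.87, 0.19] dist 28.4
```

>>> {"fn": "play_rows", "kwargs": {"increments": [[[-2.1, 4.5, 0, 0.1], [-4.2, 9, 0, 0.19], [-6.3, 13.5, -0.5, 0.19], [-8.4, 18, -0.9, 0.19], [-10.5, 22.5, -0.9, 0.19]]]}}

```text
t: 14.95
tool_pos: [0.6512, -0.1544, 0.2399]
orientation: [2.613, 1.719, 0.019]
force: [0.8, 0.2, 0.4]
opening: 0.0902
```

>>> {"fn": "play_rows", "kwargs": {"increments": [[[-0.7, 2, 0, 0], [-0.7, 2, 0, 0], [-0.7, 2, 0, 0], [-0.7, 2, 0, 0]]]}}

```text
t: 15.35
tool_pos: [0.6662, -0.168, 0.2401]
orientation: [2.613, 1.72, 0.018]
force: [-0.4, -0.3, 0.3]
opening: 0.0899
```

```bash
python3 look.py w9; python3 g.py .68 -.175 .24 1.164
```

```text
t 15.4 pos [ 0.6663 -0.1678  0.2405] yaw 1.165 z [ 0.0178 -0.0051 -0.9998] open 0.0901 F [ 0.4 -0.4  0.1] q [-0.32  0.34  1.22  0.    1.56 -1.49]
[-0.11, 1.54, 0.08, 0.001] dist 1.5
```

View pics/w9.png

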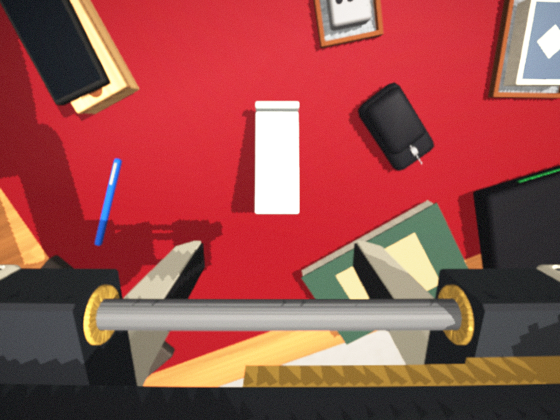

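```bash
cat > st.py <<'E'
import sys,pickle
from h import *
p,im,d=pickle.load(open(f'pics/{sys.argv[1]}.pkl','rb')); C=cloud(p,d)
g=im[...,1].astype(int); b=im[...,0].astype(int); r=im[...,2].astype(int)
m=((g>150)&(b>150)&(np.hypot(C[...,0]-.637,C[...,1]+.157)<.12)&(C[...,2]>.02)).astype(np.uint8)
m=cv2.morphologyEx(m,cv2.MORPH_OPEN,np.ones((3,3)))
n,l,s,_=cv2.connectedComponentsWithStats(m); k=1+np.argmax(s[1:,4]); m=l==k
P=C[m]; print(len(P),P[:,2].min(),P[:,2].max())
# face = plane fit with rejection
Q=P
for _ in range(8):
    A=np.c_[Q[:,:2],np.ones(len(Q))]; c=np.linalg.lstsq(A,Q[:,2],rcond=None)[0]
    res=P[:,2]-np.c_[P[:,:2],np.ones(len(P))]@c; Q=P[abs(res)<.003]
gr=c[:2]; print('slope',np.arctan(np.hypot(*gr)),'dir',np.arctan2(gr[1],gr[0]),len(Q))
th=np.arctan(np.hypot(*gr)); ya=np.arctan2(gr[1],gr[0]); 
f=lambda xy: np.r_[xy,np.r_[xy,1]@c]
q=rect(Q); print('rect',q[0],q[1],q[2]/np.cos(th),q[3])
ux=np.r_[np.cos(ya)*np.cos(th),np.sin(ya)*np.cos(th),np.sin(th)]
ctr=f(q[0]); s1=(Q-ctr)@ux; print('along',np.percentile(s1,[.5,99.5]),'z range',np.percentile(Q[:,2],[.5,99.5]))
# seat: point on centreline at z=.052
k=(.052-ctr[2])/ux[2]; print('seat by z',ctr+k*ux)
top=ctr+ux*np.percentile(s1,99.7); print('seat by top edge',top-ux*.05, 'seat by rect centre(-10)', ctr+ux*.01)
E
python3 st.py w9
python3 - <<'E'
import pickle; from h import *
p,im,d=pickle.load(open('pics/w9.pkl','rb'))
# contour method: corners of upper edge & lip
top=onplane(p,[(256,213),(299,213)],.052+.05*np.sin(.38)); print(top)
lip=onplane(p,[(256,111),(299,111)],.052-.07*np.sin(.38)+.01*np.cos(.38));print(lip)
print(np.arctan2(*(top.mean(0)-lip.mean(0))[[1,0]]), np.linalg.norm(top.mean(0)-lip.mean(0)))
E
```

```text
6857 0.3274128667985848 0.393902005542483
slope 0.1968392930703433 dir -0.39869543699432153 6833
rect [ 0.6399523  -0.15930352] 1.162476 0.0927200650472021 0.0067155682
along [-0.00309547  0.00251467] z range [0.32820931 0.33182802]
seat by z [-0.64610531  0.38245636  0.052     ]
seat by top edge [ 0.59716551 -0.14127931  0.32103596] seat by rect centre(-10) [ 0.64899003 -0.16311071  0.33225045]
[[ 0.67844655 -0.20225256  0.07054602]
 [ 0.69780167 -0.15755772  0.07054602]]
[[ 0.57648459 -0.15832707  0.03532221]
 [ 0.59597332 -0.11324549  0.03532221]]
-0.4086127139748594 0.11648954239063015
```

```bash
sed -i 's/(C\[...,2\]>.02))/(C[...,2]>.02)\&(C[...,2]<.1))/' st.py; python3 st.py w9
```

```text
4872 0.022033633499246197 0.071668479066549
slope 0.37911882650265305 dir -0.4121879635022785 4461
rect [ 0.6360355  -0.15843102] -0.41646135 0.12315540077058336 0.049514454
along [-0.06000946  0.05953337] z range [0.02481112 0.07038287]
seat by z [ 0.644993   -0.16234755  0.052     ]
seat by top edge [ 0.64487066 -0.16229407  0.05194681] seat by rect centre(-10) [ 0.64454735 -0.1621527   0.05180623]
```

```bash
python3 g.py .47 -.318 .22 1.52
```

```text
t 15.4 pos [ 0.6663 -0.1678  0.2405] yaw 1.165 z [ 0.0178 -0.0051 -0.9998] open 0.0901 F [ 0.4 -0.4  0.1] q [-0.32  0.34  1.22  0.    1.56 -1.49]
[-21.55, -12.13, 1.78, -0.355] dist 24.8
```

>>> {"fn": "play_rows", "kwargs": {"increments": [[[-4.2, -2.4, 0, -0.12], [-8.4, -4.8, 0, -0.24], [-12.6, -7.2, 0.5, -0.35], [-16.8, -9.6, 1, -0.35], [-21.5, -12, 1.8, -0.35]]]}}

```text
t: 15.9
tool_pos: [0.4725, -0.3157, 0.2213]
orientation: [2.268, 2.147, 0.015]
force: [0.4, -0.3, 0.5]
opening: 0.0906
```

>>> {"fn": "play_rows", "kwargs": {"increments": [[[0, 0, 0, 0], [0, 0, 0, 0]]]}}

```text
t: 16.1
tool_pos: [0.4717, -0.3157, 0.222]
orientation: [2.269, 2.145, 0.016]
force: [0.8, -0.4, 0.1]
opening: 0.0895
```

```bash
python3 look.py w10; python3 g.py .418 -.318 .22 1.52;  cat > e.py <<'E'
exec(open('mp.py').read())
b,g,r=[im[...,i].astype(int) for i in range(3)]
nr=~((r>g*2)&(r>b*2)&(r>40))
z=C[...,2]; roi=np.hypot(C[...,0]-.417,C[...,1]+.318)<.12
comp('box',roi&(z>.028)&(z<.11)&nr&((r>110)|(r<80)),.036)
comp('phone',roi&(z>.042)&(z<.06),.049)
comp('phone2',roi&(z>.03)&(z<.06)&(r<80)&nr,.049)
E
python3 e.py w10
```

```text
t 16.15 pos [ 0.4728 -0.3152  0.2221] yaw 1.516 z [ 0.0212 -0.007  -0.9998] open 0.09 F [-0.1  0.2 -0.4] q [-0.68  0.03  1.61  0.01  1.48 -2.2 ]
[-0.58, -5.46, 0.1, -0.004] dist 5.5
box [ 0.4102 -0.3227] yaw 0.032 [168.9  78.1] z 0.049
phone [ 0.4141 -0.3238] yaw -0.037 [138.4  64.9] z 0.0492
phone2 [ 0.4143 -0.3246] yaw -0.039 [136.1  62.2] z 0.0493
```

View pics/w10.png

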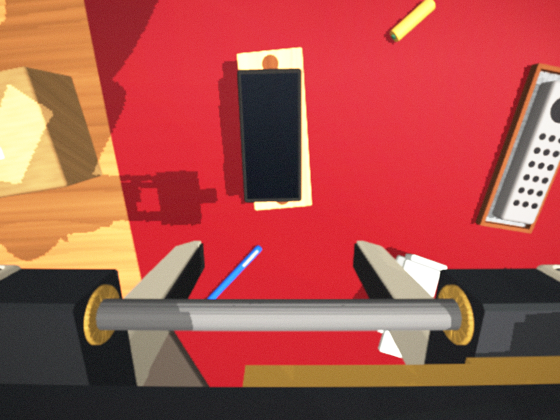

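```bash
python3 g.py .4291 -.3242 .07 1.534 .4291 -.3242 .0495 1.534
```

```text
t 16.15 pos [ 0.4728 -0.3152  0.2221] yaw 1.516 z [ 0.0212 -0.007  -0.9998] open 0.09 F [-0.1  0.2 -0.4] q [-0.68  0.03  1.61  0.01  1.48 -2.2 ]
[-1.05, -4.64, 15.12, -0.018] dist 15.9
[-1.04, -4.68, 17.17, -0.018] dist 17.8
```

>>> {"fn": "play_rows", "kwargs": {"increments": [[[-0.5, -2.5, 3, -0.02], [-1.05, -4.6, 7, -0.02], [-1.05, -4.6, 11, -0.02], [-1.05, -4.6, 15, -0.02], [-1.05, -4.6, 15, -0.02]]]}}

```text
t: 16.65
tool_pos: [0.4273, -0.3197, 0.0656]
orientation: [2.25, 2.178, 0.016]
force: [-0.6, -0.1, -0.4]
opening: 0.0904
```

```bash
python3 g.py .4291 -.3242 .0495 1.534
```

```text
t 16.65 pos [ 0.4273 -0.3197  0.0656] yaw 1.538 z [ 1.410e-02  1.000e-04 -9.999e-01] open 0.0904 F [-0.6 -0.1 -0.4] q [-0.75  0.09  1.85  0.01  1.2  -2.29]
[-0.44, 0.18, 1.61, 0.004] dist 1.7
```

>>> {"fn": "play_rows", "kwargs": {"increments": [[[-0.4, 0.2, 0.6, 0], [-0.4, 0.2, 1.2, 0], [-0.4, 0.2, 1.6, 0], [-0.4, 0.2, 1.6, 0]]]}}

```text
t: 17.05
tool_pos: [0.43, -0.3241, 0.0504]
orientation: [2.249, 2.177, 0.016]
force: [-0.2, -0.1, -0.4]
opening: 0.0897
```

```bash
python3 g.py .4291 -.3242 .0495 1.534
```

```text
t 17.05 pos [ 0.43   -0.3241  0.0504] yaw 1.538 z [ 1.510e-02 -7.000e-04 -9.999e-01] open 0.0897 F [-0.2 -0.1 -0.4] q [-0.75  0.12  1.84  0.01  1.17 -2.29]
[-0.01, -0.09, 0.09, 0.004] dist 0.1
```

>>> {"fn": "play_rows", "kwargs": {"increments": [[[0, -0.1, 0.1, 0], [0, -0.1, 0.1, 0], [0, -0.1, 0.1, 0], [0, -0.1, 0.1, 0], [0, -0.1, 0.1, 0]]], "jaw": 5.5, "squeeze": 25}}

```text
t: 17.55
tool_pos: [0.4292, -0.3241, 0.0498]
orientation: [2.249, 2.177, 0.017]
force: [-1.3, 2.2, 4.6]
opening: 0.0655
```

>>> {"fn": "play_rows", "kwargs": {"increments": [[[0, 0, 0, 0], [0, 0, -0.5, 0], [0, 0, -1.5, 0], [0, 0, -3, 0], [0, 0, -5, 0]]]}}

```text
t: 18.05
tool_pos: [0.428, -0.3237, 0.1005]
orientation: [2.25, 2.178, 0.016]
force: [0.6, -0.4, -2.9]
opening: 0.0658
```

```bash
python3 look.py w11; python3 g.py .43 -.324 .2 1.538
```

```text
t 18.1 pos [ 0.43   -0.3255  0.1051] yaw 1.538 z [ 0.0191 -0.0042 -0.9998] open 0.0658 F [ 1.4 -1.7  1.2] q [-0.75  0.05  1.81  0.01  1.27 -2.29]
[0.12, 0.18, -9.49, 0.0] dist 9.5
```

View pics/w11.png

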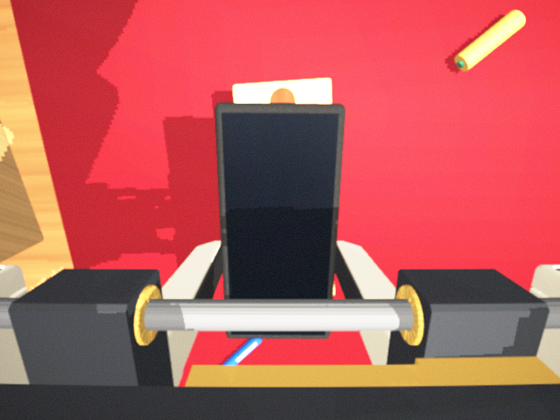

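```bash
cat > ph.py <<'E'
exec(open('mp.py').read())
from plant import *
s=read_state(); tp,M=tcp(s)
# phone held: top surface visible rows; fit plane of dark depth points ahead of tool
b,g,r=[im[...,i].astype(int) for i in range(3)]
T=(C-tp)@M   # tool-frame (pose now; same as picture if at rest)
m=(r<70)&(abs(T[...,0])<.03)&(T[...,1]>-.12)&(T[...,1]<-.02)&(abs(T[...,2])<.06)
P=T[m]; A=np.c_[P[:,:2],np.ones(len(P))]; c=np.linalg.lstsq(A,P[:,2],rcond=None)[0]
res=P[:,2]-A@c; k=abs(res)<.003; c=np.linalg.lstsq(A[k],P[k,2],rcond=None)[0]
print('n',k.sum(),'top plane in tool: dz/dx',c[0].round(4),'dz/dy',c[1].round(4),'z at tcp',c[2].round(4))
m=(abs(T[...,0])<.05)&(abs(T[...,2]-(T[...,1]*c[1]+c[2]))<.008)&(T[...,1]>-.16)&(T[...,1]<-.02)
Q=T[m]; e=np.percentile(Q[:,1],.5); print('low end y (cm from tcp)',e, 'x extent',np.percentile(Q[:,0],[1,99]))
E
python3 ph.py w11
```

```text
n 13110 top plane in tool: dz/dx -0.0035 dz/dy 0.0179 z at tcp 0.005
low end y (cm from tcp) -0.08680561794148528 x extent [-0.03172283  0.03209625]
```

```bash
python3 g.py .53 -.26 .17 1.35 .66 -.169 .15 1.16
```

```text
t 18.1 pos [ 0.43   -0.3255  0.1051] yaw 1.538 z [ 0.0191 -0.0042 -0.9998] open 0.0658 F [ 1.4 -1.7  1.2] q [-0.75  0.05  1.81  0.01  1.27 -2.29]
[6.85, 9.91, -6.33, 0.188] dist 13.6
[16.38, 22.56, -4.12, 0.378] dist 28.2
```

>>> {"fn": "play_rows", "kwargs": {"increments": [[[0.5, 0.5, -3, 0], [2.5, 3, -6, 0.05], [5, 6.5, -6.5, 0.12], [7.5, 10, -6.5, 0.2], [10, 13.5, -6, 0.28]]]}}

```text
t: 18.6
tool_pos: [0.5693, -0.2294, 0.1699]
orientation: [2.529, 1.833, 0.023]
force: [-0.2, -1.0, -1.5]
opening: 0.0658
```

```bash
python3 g.py .66 -.169 .15 1.16
```

```text
t 18.6 pos [ 0.5693 -0.2294  0.1699] yaw 1.255 z [ 0.0228 -0.0062 -0.9997] open 0.0658 F [-0.2 -1.  -1.5] q [-0.47  0.18  1.55  0.    1.39 -1.72]
[8.56, 6.69, 2.16, 0.095] dist 11.1
```

>>> {"fn": "play_rows", "kwargs": {"increments": [[[3, 2.3, 0.5, 0.05], [6, 4.6, 1, 0.09], [8.5, 6.7, 2, 0.09], [8.5, 6.7, 2.1, 0.09], [8.5, 6.7, 2.1, 0.09]]]}}

```text
t: 19.1
tool_pos: [0.6599, -0.169, 0.1501]
orientation: [2.608, 1.72, 0.023]
force: [-0.1, -0.6, -1.6]
opening: 0.0655
```

```bash
python3 look.py w12; python3 ph.py w12; python3 g.py .66 -.169 .1 1.16
```

```text
n 12630 top plane in tool: dz/dx 0.001 dz/dy 0.0134 z at tcp 0.0011
low end y (cm from tcp) -0.08409740236468234 x extent [-0.03220474  0.03167363]
t 19.15 pos [ 0.6596 -0.1698  0.1507] yaw 1.165 z [ 0.0223 -0.0066 -0.9997] open 0.0656 F [ 0.2  0.  -2.2] q [-0.33  0.37  1.36  0.    1.39 -1.49]
[0.08, -0.11, 5.07, 0.005] dist 5.1
```

View pics/w12.png

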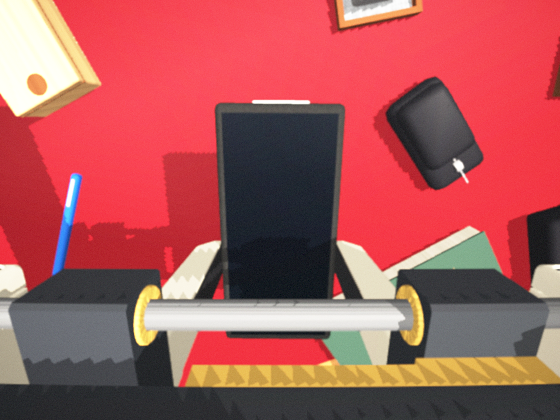

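```bash
python3 g.py .6588 -.1683 .089 1.16
```

```text
t 19.15 pos [ 0.6596 -0.1698  0.1507] yaw 1.165 z [ 0.0223 -0.0066 -0.9997] open 0.0656 F [ 0.2  0.  -2.2] q [-0.33  0.37  1.36  0.    1.39 -1.49]
[0.09, -0.28, 6.17, 0.005] dist 6.2
```

>>> {"fn": "play_rows", "kwargs": {"increments": [[[0.1, -0.3, 2, 0], [0.1, -0.3, 4, 0], [0.1, -0.3, 5.5, 0], [0.1, -0.3, 6.1, 0], [0.1, -0.3, 6.1, 0]]]}}

```text
t: 19.65
tool_pos: [0.6577, -0.1685, 0.0889]
orientation: [2.61, 1.718, 0.022]
force: [1.0, 0.5, -2.5]
opening: 0.0656
```

```bash
python3 g.py .6588 -.1683 .089 1.16
```

```text
t 19.65 pos [ 0.6577 -0.1685  0.0889] yaw 1.164 z [ 0.0208 -0.0061 -0.9998] open 0.0656 F [ 1.   0.5 -2.5] q [-0.33  0.42  1.41  0.    1.29 -1.49]
[0.06, 0.09, -0.01, 0.004] dist 0.1
```

Lower firmly-held first to light contact, then loosen the squeeze.

>>> {"fn": "play_rows", "kwargs": {"increments": [[[0.05, 0.1, 0, 0], [0.05, 0.1, 0.1, 0], [0.05, 0.1, 0.2, 0], [0.05, 0.1, 0.2, 0]]], "squeeze": 5}}

```text
t: 20.05
tool_pos: [0.6591, -0.1685, 0.0873]
orientation: [2.61, 1.718, 0.022]
force: [-0.4, -0.2, -3.0]
opening: 0.066
```

>>> {"fn": "play_rows", "kwargs": {"increments": [[[0, 0, 0.15, 0], [0, 0, 0.3, 0], [0, 0, 0.45, 0], [0, 0, 0.6, 0], [0, 0, 0.6, 0]]]}}

```text
t: 20.55
tool_pos: [0.6589, -0.1684, 0.0808]
orientation: [2.61, 1.718, 0.022]
force: [-0.2, 0.2, -2.1]
opening: 0.066
```

```bash
python3 look.py w13; python3 ph.py w13; python3 g.py .6588 -.1683 .072 1.16
```

```text
n 11389 top plane in tool: dz/dx -0.0019 dz/dy -0.1402 z at tcp 0.0013
low end y (cm from tcp) -0.08401525733589085 x extent [-0.03341125  0.030437  ]
t 20.6 pos [ 0.659  -0.1684  0.081 ] yaw 1.164 z [ 0.0209 -0.0062 -0.9998] open 0.0659 F [ 0.1  0.  -2.1] q [-0.33  0.43  1.41  0.    1.28 -1.49]
[0.0, -0.04, 0.9, 0.004] dist 0.9
```

View pics/w13.png

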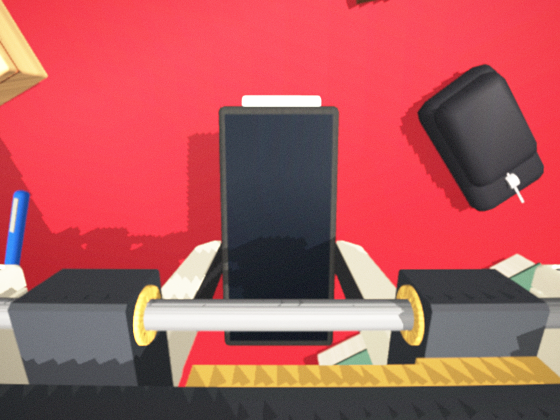

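```bash
cat > lat.py <<'E'
import sys,pickle
from h import *
from plant import *
n,l0,l1,lv,p0,p1,pv,zl,zp=sys.argv[1],*map(float,sys.argv[2:])
p,im,d=pickle.load(open(f'pics/{n}.pkl','rb')); C=cloud(p,d)
a=onplane(p,[(l0,lv),(l1,lv)],zl); b=onplane(p,[(p0,pv),(p1,pv)],zp)
v=np.array([.3995,.9167]);u=np.array([.9167,-.3995]); S=np.array([.6449,-.1623])
for q in(a,b): print(q.round(4).tolist(),'w',np.linalg.norm(q[1]-q[0]).round(4),'lat mid',((q.mean(0)[:2]-S)@v).round(4),'along(h)',((q.mean(0)[:2]-S)@u).round(4))
E
python3 - <<'E'
import pickle
from h import *
p,im,d=pickle.load(open('pics/w13.pkl','rb')); C=cloud(p,d)
print(C[101,280],C[115,280],C[200,280])
E
python3 lat.py w13 241 322 96 219 338 109 .035 .068
```

```text
[ 0.57858079 -0.13418742  0.03355628] [ 0.58672733 -0.1379723   0.06713904] [ 0.62815454 -0.15586085  0.07413193]
[[0.5662, -0.1555, 0.035], [0.5863, -0.1089, 0.035]] w 0.0508 lat mid 0.0002 along(h) -0.0749
[[0.5711, -0.1664, 0.068], [0.5961, -0.1086, 0.068]] w 0.063 lat mid -0.0017 along(h) -0.0661
```

>>> {"fn": "play_rows", "kwargs": {"increments": [[[0.1, 0, 0.2, 0], [0.15, 0, 0.4, 0], [0.15, 0, 0.6, 0], [0.15, 0, 0.8, 0], [0.15, 0, 0.8, 0]]], "squeeze": 4}}

```text
t: 21.1
tool_pos: [0.6603, -0.1672, 0.0736]
orientation: [2.609, 1.718, 0.023]
force: [-0.8, 0.5, 0.9]
opening: 0.0663
```

```bash
python3 look.py w14; python3 ph.py w14; python3 g.py .6588 -.1683 .071 1.16
```

```text
n 9972 top plane in tool: dz/dx 0.0049 dz/dy -0.3728 z at tcp 0.0008
low end y (cm from tcp) -0.09135305955124008 x extent [-0.03330875  0.03036699]
t 21.15 pos [ 0.6603 -0.1672  0.0736] yaw 1.164 z [ 0.0221 -0.0065 -0.9997] open 0.0662 F [ 0.2 -0.4  1.5] q [-0.32  0.44  1.41  0.    1.27 -1.49]
[-0.16, -0.1, 0.26, 0.004] dist 0.3
```

View pics/w14.png

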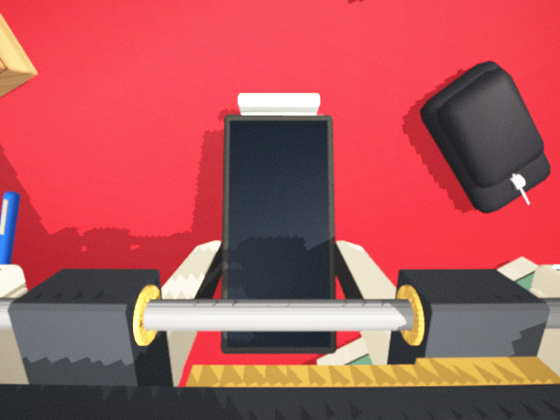

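>>> {"fn": "play_rows", "kwargs": {"increments": [[[0, -0.15, 0.06, 0], [0, -0.3, 0.12, 0], [0, -0.45, 0.18, 0], [0, -0.6, 0.24, 0], [0, -0.7, 0.27, 0]]]}}

```text
t: 21.65
tool_pos: [0.6549, -0.165, 0.0714]
orientation: [2.607, 1.716, 0.026]
force: [5.2, -2.0, 0.4]
opening: 0.0658
```

```bash
python3 look.py w15; python3 ph.py w15; python3 g.py .6588 -.1683 .071 1.16
```

```text
n 9908 top plane in tool: dz/dx 0.0047 dz/dy -0.3714 z at tcp 0.0009
low end y (cm from tcp) -0.08648544725305612 x extent [-0.03333955  0.03052222]
t 21.7 pos [ 0.6549 -0.165   0.0714] yaw 1.164 z [ 0.0246 -0.0076 -0.9997] open 0.0663 F [ 3.9 -2.4  0.7] q [-0.32  0.42  1.44  0.    1.26 -1.49]
[-0.15, 0.49, 0.05, 0.004] dist 0.5
```

View pics/w15.png

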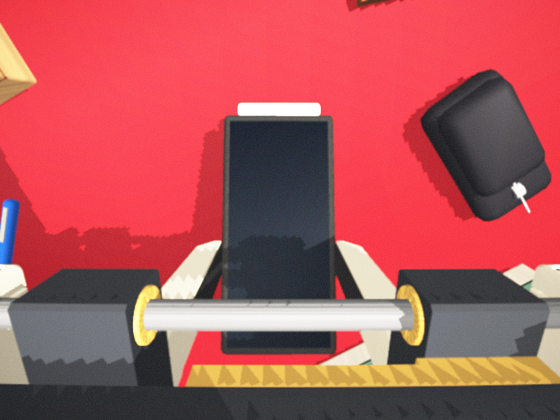

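>>> {"fn": "play_rows", "kwargs": {"increments": [[[0, 0, 0, 0], [0, 0, 0, 0], [0, 0, 0, 0], [0, 0, 0, 0], [0, 0, 0, 0]]], "jaw": 9}}

```text
t: 22.2
tool_pos: [0.6547, -0.1648, 0.0712]
orientation: [2.608, 1.716, 0.025]
force: [0.1, -0.6, -0.1]
opening: 0.0896
```

>>> {"fn": "play_rows", "kwargs": {"increments": [[[0, 0, -1, 0], [0, 0, -4, 0], [0, 0, -8, 0], [0, 0, -12, 0], [0, 0, -16, 0]]]}}

```text
t: 22.7
tool_pos: [0.6506, -0.1636, 0.2336]
orientation: [2.607, 1.716, 0.026]
force: [1.4, -0.7, 0.1]
opening: 0.0897
```

>>> {"fn": "play_rows", "kwargs": {"increments": [[[0, 0, 0, 0], [0, 0, 0, 0]]]}}

```text
t: 22.9
tool_pos: [0.6516, -0.1639, 0.2366]
orientation: [2.604, 1.714, 0.03]
force: [0.3, 0.1, -0.8]
opening: 0.0901
```

```bash
python3 look.py w16; python3 look.py s16 scene; python3 g.py .45 -.32 .2 1.6
cat > pq.py <<'E'
exec(open('mp.py').read())
b,g,r=[im[...,i].astype(int) for i in range(3)]
S=np.array([.6449,-.1623,.052]); c,s_=np.cos(.38),np.sin(.38)
u=np.array([c*np.cos(-.411),c*np.sin(-.411),s_]); v=np.array([-np.sin(-.411),np.cos(-.411),0]); n=np.cross(u,v)
L=(C-S)@np.c_[u,v,n]
m=(abs(L[...,2]-.013)<.005)&(abs(L[...,0])<.09)&(abs(L[...,1])<.05)&(r<90)&(g<90)
m=cv2.morphologyEx(m.astype(np.uint8),cv2.MORPH_OPEN,np.ones((3,3)))>0
q=L[m]; print(len(q),'h',np.median(q[:,2]).round(4)); 
print(rect(q), 'slope of h along',np.polyfit(q[:,0],q[:,2],1)[0].round(4),'ext',np.percentile(q[:,0],[.2,99.8]),np.percentile(q[:,1],[.5,99.5]))
E
python3 pq.py w16; python3 pq.py s16
```

```text
t 23.0 pos [ 0.65   -0.1633  0.2324] yaw 1.164 z [ 0.023  -0.007  -0.9997] open 0.0904 F [-0.4 -0.4 -1.3] q [-0.32  0.3   1.3   0.    1.53 -1.49]
[-22.3, -12.25, 2.89, -0.436] dist 25.6
7044 h 0.0133
(array([ 0.00051565, -0.00045183]), np.float32(0.011620164), np.float32(0.1360403), np.float32(0.064544804)) slope of h along -0.0004 ext [-0.06692925  0.06825164] [-0.03249811  0.03146876]
989 h 0.0117
(array([0.00160684, 0.00216576]), np.float32(0.02067554), np.float32(0.13722232), np.float32(0.06874921)) slope of h along -0.001 ext [-0.06559098  0.06998897] [-0.03046045  0.03578401]
```

View pics/w16.png

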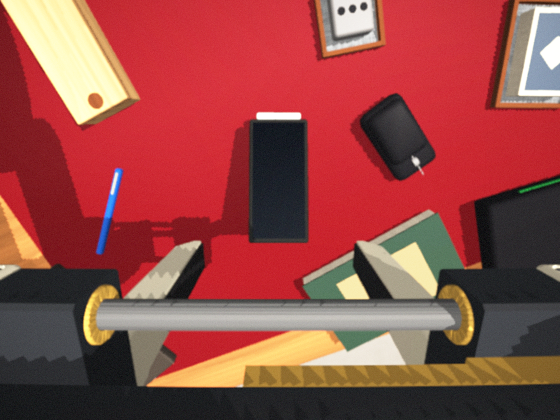

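View pics/s16.png

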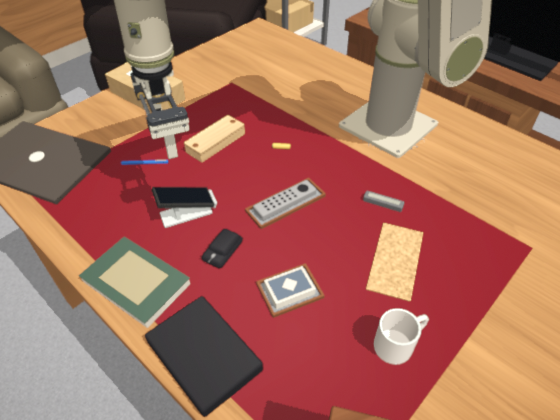

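>>> {"fn": "play_rows", "kwargs": {"increments": [[[-4.2, -2.3, 0, -0.12], [-8.4, -4.6, 0, -0.24], [-12.6, -6.9, 0.5, -0.36], [-16.8, -9.2, 1, -0.44], [-21, -11.5, 2, -0.44]]]}}

```text
t: 23.5
tool_pos: [0.4596, -0.3112, 0.2073]
orientation: [2.167, 2.248, 0.017]
force: [0.8, 0.1, -0.1]
opening: 0.0899
```

>>> {"fn": "play_rows", "kwargs": {"increments": [[[-0.5, 0, 0, 0], [-0.5, 0, 0, 0], [-0.5, 0, 0, 0]]]}}

```text
t: 23.8
tool_pos: [0.4601, -0.3155, 0.2065]
orientation: [2.168, 2.249, 0.017]
force: [-0.1, -0.3, -0.5]
opening: 0.0898
```

```bash
python3 look.py w17;  cat > f.py <<'E'
exec(open('mp.py').read())
b,g,r=[im[...,i].astype(int) for i in range(3)]
z=C[...,2]; roi=np.hypot(C[...,0]-.417,C[...,1]+.318)<.12
comp('box',roi&(z>.031)&(z<.045),.036)
comp('box2',roi&(z>.031)&(z<.045)&(g>90),.036)
E
python3 f.py w17;python3 g.py .415 -.318 .2 1.606
```

```text
box [ 0.4103 -0.3177] yaw 0.032 [168.1  67.8] z 0.036
box2 [ 0.4103 -0.3177] yaw 0.032 [168.1  67.8] z 0.036
t 23.85 pos [ 0.4606 -0.3153  0.2069] yaw 1.608 z [ 0.0209 -0.0047 -0.9998] open 0.0902 F [ 0.8  0.7 -0.3] q [-0.7   0.01  1.66  0.01  1.46 -2.31]
[-0.1, -4.58, 0.59, 0.002] dist 4.6
```

View pics/w17.png

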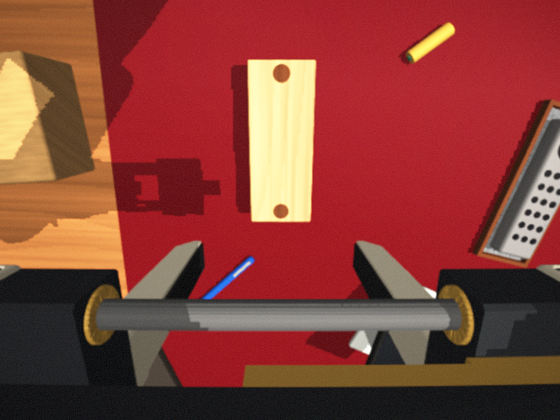

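```bash
python3 g.py .4105 -.3178 .05 1.603
```

```text
t 23.85 pos [ 0.4606 -0.3153  0.2069] yaw 1.608 z [ 0.0209 -0.0047 -0.9998] open 0.0902 F [ 0.8  0.7 -0.3] q [-0.7   0.01  1.66  0.01  1.46 -2.31]
[0.02, -5.34, 15.58, 0.005] dist 16.5
```

>>> {"fn": "play_rows", "kwargs": {"increments": [[[0, -3, 3, 0], [0, -5.3, 7, 0], [0, -5.3, 11, 0], [0, -5.3, 14, 0], [0, -5.3, 15, 0]]]}}

```text
t: 24.35
tool_pos: [0.4098, -0.3152, 0.0522]
orientation: [2.169, 2.256, 0.018]
force: [-1.4, -0.1, 0.2]
opening: 0.0899
```

```bash
python3 g.py .4105 -.3178 .024 1.603
```

```text
t 24.35 pos [ 0.4098 -0.3152  0.0522] yaw 1.61 z [ 1.700e-02 -5.000e-04 -9.999e-01] open 0.0899 F [-1.4 -0.1  0.2] q [-0.76  0.06  1.9   0.01  1.17 -2.38]
[-0.26, 0.01, 2.82, 0.007] dist 2.8
```

>>> {"fn": "play_rows", "kwargs": {"increments": [[[-0.2, 0, 1, 0], [-0.25, 0, 2, 0], [-0.25, 0, 2.7, 0], [-0.25, 0, 2.8, 0], [-0.25, 0, 2.8, 0]]]}}

```text
t: 24.85
tool_pos: [0.4108, -0.3181, 0.0248]
orientation: [2.168, 2.255, 0.018]
force: [0.3, 0.3, -0.2]
opening: 0.09
```

>>> {"fn": "play_rows", "kwargs": {"increments": [[[0, 0, 0, 0], [0, 0, 0, 0], [0, 0, 0, 0], [0, 0, 0, 0], [0, 0, 0, 0]]], "jaw": 5.8, "squeeze": 35}}

```text
t: 25.35
tool_pos: [0.411, -0.3177, 0.0252]
orientation: [2.168, 2.255, 0.019]
force: [-1.7, 4.7, 6.7]
opening: 0.068
```

>>> {"fn": "play_rows", "kwargs": {"increments": [[[0, 0, 0, 0], [0, 0, -0.5, 0], [0, 0, -2, 0], [0, 0, -5, 0], [0, 0, -9, 0]]]}}

```text
t: 25.85
tool_pos: [0.4078, -0.3164, 0.1148]
orientation: [2.171, 2.258, 0.018]
force: [0.3, -0.5, -3.6]
opening: 0.0674
```

```bash
python3 g.py .45 -.14 .17 1.7 .45 .1 .17 1.9 .4118 .3 .13 1.993
```

```text
t 25.85 pos [ 0.4078 -0.3164  0.1148] yaw 1.61 z [ 0.0145  0.0024 -0.9999] open 0.0674 F [ 0.3 -0.5 -3.6] q [-0.77 -0.02  1.86  0.01  1.29 -2.38]
[17.48, 4.98, -5.42, -0.09] dist 19.0
[41.46, 5.92, -5.36, -0.29] dist 42.2
[61.58, 2.83, -1.37, -0.383] dist 61.7
```

>>> {"fn": "play_rows", "kwargs": {"increments": [[[1.5, 0.5, -2.5, 0], [5, 2, -4.5, 0], [9.5, 3.5, -5, -0.05], [14, 4.5, -5, -0.1], [18.5, 5, -5, -0.1]]]}}

```text
t: 26.35
tool_pos: [0.4504, -0.1284, 0.1674]
orientation: [2.052, 2.363, 0.019]
force: [1.0, 0.5, -5.6]
opening: 0.0679
```

```bash
python3 g.py .45 .1 .17 1.9 .4118 .3 .13 1.993
```

```text
t 26.35 pos [ 0.4504 -0.1284  0.1674] yaw 1.711 z [ 0.0166  0.0016 -0.9999] open 0.0679 F [ 1.   0.5 -5.6] q [-0.39 -0.21  1.94  0.01  1.4  -2.11]
[22.62, 3.16, -0.23, -0.189] dist 22.8
[42.96, 2.12, 3.74, -0.282] dist 43.2
```

>>> {"fn": "play_rows", "kwargs": {"increments": [[[4.5, 0.6, 0, -0.05], [9, 1.2, 0, -0.1], [13.5, 1.9, 0, -0.15], [18, 2.5, 0, -0.19], [22.5, 3, 0, -0.19]]]}}

```text
t: 26.85
tool_pos: [0.4483, 0.1003, 0.1688]
orientation: [1.816, 2.547, 0.018]
force: [1.7, -0.3, -4.1]
opening: 0.0678
```

```bash
python3 g.py .4118 .3 .13 1.993
```

```text
t 26.85 pos [0.4483 0.1003 0.1688] yaw 1.903 z [ 0.018   0.0014 -0.9998] open 0.0678 F [ 1.7 -0.3 -4.1] q [ 0.11 -0.24  1.96 -0.    1.41 -1.79]
[20.09, 2.99, 3.84, -0.09] dist 20.7
```

>>> {"fn": "play_rows", "kwargs": {"increments": [[[4, 0.6, 0, -0.05], [8, 1.2, 0, -0.09], [12, 1.8, 0.5, -0.09], [16, 2.4, 1, -0.09], [20, 3, 2, -0.09]]]}}

```text
t: 27.35
tool_pos: [0.4119, 0.301, 0.1501]
orientation: [1.698, 2.624, 0.02]
force: [1.9, 0.2, -4.0]
opening: 0.0676
```

>>> {"fn": "play_rows", "kwargs": {"increments": [[[0, 0, 0, 0], [0, 0, 0, 0]]]}}

```text
t: 27.55
tool_pos: [0.4114, 0.3016, 0.1505]
orientation: [1.695, 2.626, 0.02]
force: [-0.2, 0.0, -4.1]
opening: 0.0676
```

```bash
python3 look.py w18; python3 g.py .4118 .3 .1 1.993
```

```text
t 27.6 pos [0.412  0.3009 0.1507] yaw 1.994 z [ 0.0208  0.002  -0.9998] open 0.0674 F [-0.7 -0.5 -4.8] q [ 0.54 -0.08  1.85 -0.01  1.35 -1.46]
[-0.04, -0.15, 5.07, 0.001] dist 5.1
```

View pics/w18.png

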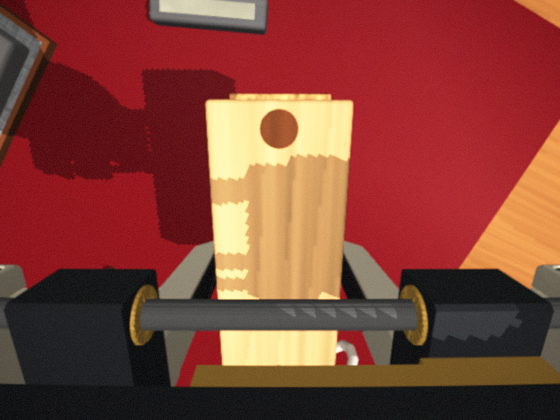

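Run:
```python
from h import *
import pickle
p,im,d=pickle.load(open('pics/w18.pkl','rb')); C=cloud(p,d)
a=onplane(p,[(230,95),(331,95)],.004); m=a.mean(0); e=a[1]-a[0]; y=np.arctan2(e[1],e[0]); print(np.linalg.norm(e),y)
u=np.array([np.cos(.422),np.sin(.422)]); print('mat centre',m[:2]+u*.1)
for v in (110,150,200,260): print(C[v,280].round(4))
zb=C[110,280][2]
c=onplane(p,[(207,102),(352,102)],zb); e=c[1]-c[0]; print(np.linalg.norm(e),np.arctan2(e[1],e[0]),'box centre',c.mean(0)[:2]+u*.085)
```

```text
0.0952876446839036 1.9931785901355137
mat centre [0.41161874 0.30008458]
[0.3374 0.2666 0.1623]
[0.3537 0.274  0.1619]
[0.3762 0.2841 0.1604]
[0.4061 0.2976 0.1604]
0.06507309899473995 1.9932655483660051 box centre [0.41192123 0.29974115]
```

>>> {"fn": "play_rows", "kwargs": {"increments": [[[0, 0, 3, 0], [0, 0, 6, 0], [0, -0.1, 9, 0], [0, -0.1, 10.5, 0], [0, -0.1, 10.5, 0]]]}}

```text
t: 28.1
tool_pos: [0.4119, 0.2981, 0.0435]
orientation: [1.7, 2.624, 0.013]
force: [-1.1, 0.5, -4.4]
opening: 0.0679
```

```bash
python3 g.py .4118 .3 .0295 1.993
```

```text
t 28.1 pos [0.4119 0.2981 0.0435] yaw 1.992 z [ 1.690e-02 -8.000e-04 -9.999e-01] open 0.0679 F [-1.1  0.5 -4.4] q [ 0.53  0.05  1.93 -0.01  1.15 -1.46]
[0.19, 0.04, 1.4, -0.001] dist 1.4
```

>>> {"fn": "play_rows", "kwargs": {"increments": [[[0.2, 0, 0.4, 0], [0.2, 0, 0.8, 0], [0.2, 0, 1.1, 0], [0.2, 0, 1.25, 0], [0.2, 0, 1.35, 0]]]}}

```text
t: 28.6
tool_pos: [0.4116, 0.3001, 0.0303]
orientation: [1.7, 2.624, 0.014]
force: [0.5, 0.4, -4.9]
opening: 0.0678
```

```bash
python3 g.py .4118 .3 .0295 1.993
```

```text
t 28.6 pos [0.4116 0.3001 0.0303] yaw 1.992 z [ 1.740e-02 -5.000e-04 -9.998e-01] open 0.0678 F [ 0.5  0.4 -4.9] q [ 0.54  0.07  1.94 -0.01  1.12 -1.45]
[-0.02, 0.01, 0.08, -0.001] dist 0.1
```

>>> {"fn": "play_rows", "kwargs": {"increments": [[[0, 0, 0.08, 0], [0, 0, 0.14, 0], [0, 0, 0.14, 0]]]}}

```text
t: 28.9
tool_pos: [0.4118, 0.3002, 0.0294]
orientation: [1.7, 2.624, 0.015]
force: [-2.8, -1.7, 2.0]
opening: 0.0673
```

>>> {"fn": "play_rows", "kwargs": {"increments": [[[0, 0, 0, 0], [0, 0, 0, 0], [0, 0, 0, 0], [0, 0, 0, 0], [0, 0, 0, 0]]], "jaw": 9, "squeeze": 10}}

```text
t: 29.4
tool_pos: [0.4118, 0.3003, 0.0295]
orientation: [1.7, 2.624, 0.015]
force: [-0.4, -0.3, 0.9]
opening: 0.0897
```

>>> {"fn": "play_rows", "kwargs": {"increments": [[[0, 0, -1, 0], [0, 0, -4, 0], [0, 0, -8, 0], [0, 0, -12, 0], [0, 0, -16, 0]]]}}

```text
t: 29.9
tool_pos: [0.4087, 0.3002, 0.1918]
orientation: [1.7, 2.624, 0.016]
force: [0.4, -0.0, -0.8]
opening: 0.0897
```

>>> {"fn": "play_rows", "kwargs": {"increments": [[[0, 3, -3, 0], [0, 5, -3, 0], [0, 5, -3, 0], [0, 5, -3, 0]]]}}

```text
t: 30.3
tool_pos: [0.4535, 0.3205, 0.2226]
orientation: [1.7, 2.624, 0.014]
force: [-0.8, -0.6, -0.5]
opening: 0.0899
```

```bash
python3 look.py w19; python3 look.py s19 scene; python3 look.py t19 top;  cat > fin.py <<'E'
exec(open('mp.py').read())
b,g,r=[im[...,i].astype(int) for i in range(3)]
z=C[...,2]; roi=np.hypot(C[...,0]-.412,C[...,1]-.30)<.13
comp('box',roi&(z>.032)&(z<.05),.040)
comp('mat',roi&(z<.05)&(z>-.01)&(r>100)&(g>80),.004)
E
python3 fin.py w19; python3 pq.py s19; python3 b.py s19;python3 b.py t19|head -1; python3 b2.py t19; python3 g.py
```

```text
box [0.4108 0.2974] yaw 0.42 [167.6  67.9] z 0.04
mat [0.4102 0.2987] yaw 0.421 [200.   97.7] z 0.0396
997 h 0.0116
(array([0.00244295, 0.00478789]), np.float32(-0.0016697645), np.float32(0.13696148), np.float32(0.07077405)) slope of h along -0.0034 ext [-0.06569544  0.07048933] [-0.02981832  0.03709018]
card [0.639  0.1807] yaw -0.391 [89.8 68.2] z 0.0255
tray [0.6427 0.1849] yaw -0.82 [176.9 175.1] z 0.0022
card [0.6367 0.1788] yaw -0.403 [92.  65.4] z 0.026
remote [ 0.4523 -0.0043] yaw -0.217 [164.8  43.9] z 0.0257
t 30.45 pos [0.4528 0.3202 0.2219] yaw 1.992 z [ 1.680e-02 -8.000e-04 -9.999e-01] open 0.0899 F [-0.1 -0.3 -0.3] q [ 0.53 -0.    1.64 -0.01  1.49 -1.46]
```

View pics/w19.png

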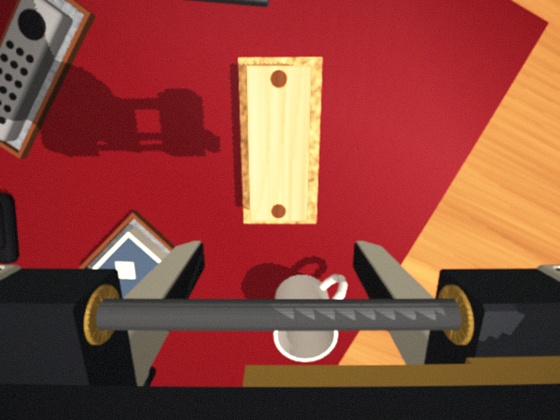

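View pics/s19.png

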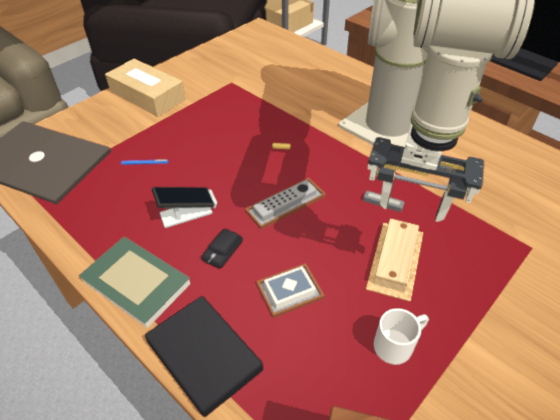

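```bash
python3 -c "
from plant import *
print(close_job())"
```

```text
the job is handed in; nothing more can be done
None
```

I cleared the pile from the top down in the order asked and let go of each thing before starting the next. It took about 30 s of the 125 s, and the job has been handed in.

| Item | Last check |
|---|---|
| Card box | Flat in the short tray, top at 26 mm, centred within about 2 mm and lined up |
| Remote | Flat in the long tray, top at 26 mm, felt showing all round |
| Phone | Screen up and flat on the sloping face, pushed until I felt the lip (about 5 N); off centre by about 0.5 mm and 0.01 rad |
| Game box | Flat on the cork mat, top at 40 mm, within about 2 mm of the mat's centre and 0.001 rad of its direction, with cork showing on all sides |

- **Bystanders:** the mug and mouse look the same in the before and after pictures. I did not measure them again.
- **Robot:** the gripper ended open about 0.22 m up, touching nothing. The highest force I saw at the wrist was about 8 N.
- **Disagreement:** the scene camera puts the phone 2–5 mm to one side, while the close-up wrist view says 0.5 mm. The scene camera also reads the card box slightly too wide, so I trusted the wrist view. Other camera readings agreed within about 3 mm.

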